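# Put up a two-tier condiment stand

## Task

Put up the two-tier condiment stand on this shop table: take the walled tray out of its sloping cradle, lay it down flat on the table and let go so that you can take a fresh, level hold of it, then lower it over the four stepped posts until it sits level on their lower shoulders. Next lower the flat board with the narrow holes over the same posts onto the upper shoulders, and stand the pepper mill upright in the middle of that board. Set things down without dropping them, keep the mill upright, and leave the bowls where they are.

Things in the scene. Friction and masses are not known exactly. Their poses are not given: they have to be found in the camera images.
- stand: White marble foot 230 x 96 mm, top 20 mm above the table, that does not shift, with four stepped brass posts at (+-85, +-18) mm. Origin at the centre of the underside, on the table; x along the 230 mm length, z up. Each post is 24 mm thick up to 50 mm above the table, then 14 mm thick up to 125 mm, then a 6.5 mm pin up to 155 mm with a tapered tip.
- tray: Lower tier, loose, 0.16 to 0.26 kg: wooden tray 200 x 66 mm, 28 mm high (walls 5, floor 6 mm, open on top), four 18.5 mm floor holes at (+-85, +-18) mm. Origin at the centre of the underside, x along the length, z out of the open side. Starts in the cradle: -x end on the ledge, x up the slope, open side facing up and to the cradle's front. Fits the posts either way round.
- cradle: Dark wooden cradle that does not shift, foot 130 x 96 mm, about 125 mm high. Origin at the centre of the underside, on the table; front is -x, the back slopes up towards +x, 60 degrees from level. Cheeks 2 mm clear of the tray's long sides cover the lower 86 mm of its length, the back the lower 120 mm; the tray's upper 80 mm stand free of it on both sides.
- board: Upper tier, loose, 0.13 to 0.21 kg: flat wooden board 200 x 66 x 12 mm with four 10.5 mm holes at (+-85, +-18) mm for the pins; it cannot pass the 14 mm part of the posts. Origin at the centre of the underside, x along the length, z up. Starts flat on the table. Fits either way round.
- mill: Wooden pepper mill, loose, 0.26 kg, 163 mm tall, 56 mm across at the foot, about 48 mm across at 60 to 110 mm height; the head above 113 mm may be gripped but is up to 52 mm across. Origin at the centre of the underside, z up. Starts upright.
- bowl_front: Bystander: frosted glass bowl with gold rim, 130 mm across, 64 mm high, origin at the centre of its underside.
- bowl_side: Bystander: frosted glass bowl with gold rim, 155 mm across, 75 mm high, origin at the centre of its underside.
- lower_seat (a point): Middle of the stand at the height of the lower shoulders, 50 mm above the table: where the tray's origin belongs. Axes as the stand's. The table about 0.2 m to its left (+y) is clear at the start, room enough to lay the tray down along x.
- upper_seat (a point): Middle of the stand at the height of the upper shoulders, 125 mm above the table: where the board's origin belongs. Axes as the stand's.
There are look-alikes about, which are no part of the job. Of the things that look like the mill, the middle-sized one is meant.

How it is judged:
On the way, in this order (a step that is already met when the one before it is completed fails the run):
1. the tray lies flat on the table, open side up, out of the cradle and let go (height (world z) of tray below 0.006 m and angle between tray's own z axis and vertical below 0.06 rad and contact force between the fingers and tray below 0.3 N), for 0.2 s.
2. the tray sits level on the lower shoulders, all four posts through its holes, and is let go (horizontal distance between tray and stand below 0.006 m and z of tray in the frame of stand between 0.046 and 0.054 m and angle between tray's own z axis and vertical below 0.04 rad and angle between the x axis of tray and the x axis of stand, either way round below 0.07 rad and contact force between the fingers and tray below 0.3 N), for 0.2 s.
3. the board sits level on the upper shoulders, all four pins through its holes, above the tray, and is let go (horizontal distance between each of tray, board and stand below 0.006 m and z of tray in the frame of stand between 0.046 and 0.054 m and angle between each of tray, board's own z axis and vertical below 0.04 rad and angle between the x axis of each of tray, board and the x axis of stand, either way round below 0.07 rad and z of board in the frame of stand between 0.121 and 0.129 m and contact force between the fingers and board below 0.3 N), for 0.2 s.
At the end, for the whole second after the job is handed in: Tray level on the lower shoulders and board level on the upper ones (centres within 6 mm of the stand's, heights within 4 mm, tilt under 0.04 rad); mill upright on the board, within 25 mm of its middle; all released and at rest (horizontal distance between each of tray, board and stand below 0.006 m and z of tray in the frame of stand between 0.046 and 0.054 m and angle between each of tray, board's own z axis and vertical below 0.04 rad and angle between the x axis of each of tray, board and the x axis of stand, either way round below 0.07 rad and z of board in the frame of stand between 0.121 and 0.129 m and horizontal distance between mill and board below 0.025 m and z of mill in the frame of board between 0.008 and 0.016 m and angle between mill's own z axis and vertical below 0.06 rad and contact force between the fingers and mill below 0.3 N and linear speed of each of mill, tray, board below 0.02 m/s); the robot touches nothing.
It fails at once if the tray, the board or the mill is dropped (falls freely from more than about 25 mm) ((contact force between anything else and tray below 0.05 N and linear speed of tray above 0.7 m/s) or (contact force between anything else and board below 0.05 N and linear speed of board above 0.7 m/s) or (contact force between anything else and mill below 0.05 N and linear speed of mill above 0.7 m/s)).
It fails at once if the mill is knocked over (angle between mill's own z axis and vertical above 0.6 rad).
It fails at once if a bowl is shoved more than 30 mm (distance of any of bowl_front, bowl_side from where it was at the start of the episode above 0.03 m).
It also fails if it takes over 72 s, if anything falls off the work surface, if the arm or the gripper's body presses on something with over 40 N, if the wrist force passes 120 N, or if a joint passes its speed limit or range.

## Robot

A 6-joint arm with a two-finger parallel gripper is mounted at the origin on the work surface; the furniture and walls round the work are solid. World frame = base frame: x ahead of the robot, y to its left, z up, the work surface at z = 0. Lengths are in m, angles in rad, forces in N, time in s.
With the tool pointing down it reaches from about 0.35 to 0.975 m from the base axis. Payload 4.9 kg.
Tool frame: the origin (TCP) lies midway between the tips of the shut fingers; the grasp point (between the pads) lies 19 mm behind it; z points along the fingers, y is the line along which they close (so a half turn about z gives the same grasp; the last joint's range is limited). The gripper opens to 85 mm and grips with 20 to 120 N. Pads are 22 mm wide; open, the fingers measure 114 mm over their backs; the gripper's body (76 mm by 85 mm) begins 54 mm behind the grasp point. The pads swing forward as they close: fully open they stand 13 mm farther back than shut.
Start: joints at [1.15, 0.053, 1.613, -0, 1.476, -0.119], TCP at [0.186, 0.597, 0.231] pointing down, gripper open.
Joint ranges: [-3.01, 3.01], [-1.01, 2.22], [0.06, 2.58], [-1.02, 4.17], [0.09, 2.62], [-3.14, 3.14]. Speed limits (rad/s): [2.57, 2.57, 3.14, 3.14, 3.14, 3.14].

## Interface

Orientations are given as a rotation vector (axis times angle).
In Python, from station import ctrl gives the robot as it stands. The module is installed in compiled form; this text tells all that it offers.
- The arm moves only by the shell command python3 -m handwheel 'ROWS' [OPENING] [FORCE]. ROWS is JSON, a list of rows, each a list of 2 entries, a list of its own where there are three numbers: the shift along the tool's x, y, z in cm, then the turn, a rotation vector about the tool's x, y, z in rad. In form: [[[tx, ty, tz], [ax, ay, az]], ...]. A call has 1 to 5 rows; each row is the pose to reach, as a shift and turn from the pose commanded when the call began, along the tool's axes at that moment; what a row does not reach only later rows make up. A row lasts 1/8 s, in which the tool goes at most 62.5 mm and 10.7 degrees, less where a joint would pass 70% of its speed; a pose out of reach is approached as far as the arm can. A call with a gripper value outside its range is refused whole. OPENING is the gripper's target within -1 to 1 (shut at 1, half-way at 0, fully open at -1), set as the call begins (- or left out, the last holds). The fingers move at their own pace and stop on an object; FORCE is the grip in N (left out, the last holds). Time passes only in rows, so rows that repeat a pose let the fingers close. It gives the time, the measured TCP pose, the force, the opening and the grip force at its end, in the units of the state.
- ctrl.get_obs(): the state, without advancing time (a new reading comes with each control period).
- ctrl.get_image(name): name is "side" or "top" or "wrist"; returns the picture (384x512x3 uint8, blue, green, red); there is no depth.
- ctrl.calibration(name): a dict with "fx", "fy", "cx", "cy" (pixels), "R" (3x3) and "t" (3): a world point X has camera coordinates R X + t. Camera axes: x right, y down, z forward; pixel columns grow to the right and rows downward; lengths in m; the calibration is good to about 2 mm. A picture is of the moment at which its call begins: read the wrist's pose just before it. calibration takes no time and is no camera call; for the wrist camera it gives the pose at the moment of the call.
- ctrl.finish_job(): hands the job in; it is judged then, once.
Trained networks look in the newest picture that a camera, given by its name, has taken for a name from the list of things; names that differ only in an ending like _2 or _b are one class to them, and where a whole thing is asked for, a point or a joint stands for the part that bears it (a point fixed in the world has none). Each returns a list of dicts, best first, with "score" (0 to 1); they miss things now and then, are a little off and sometimes report something else, mostly with a low value. They report only what shows in the picture. A call takes as long as a camera call. They do not tell look-alikes from the thing itself.
- ctrl.look_for(camera, query): "position" ([column, row] in pixels, amid what is visible of it).
- ctrl.landmark_of(camera, query): "position" ([column, row] in pixels: a listed point, or the origin of a listed thing).
The state is a dict: "t": time; "q": joint angles; "dq": joint speeds; "effort": joint torques, N m; "tool_pos": TCP position; "tool_rot": TCP orientation; "contact_force": force on the tool from outside, world axes, zero at the start; "wrist_torque": the same for the moment, N m; "opening": finger opening in m; "grip_force": force on a finger pad.
Only numpy, scipy, OpenCV 4.12 (cv2) and the standard library are available. Lean on these libraries where they do the work, as an engineer would, in place of code of your own. Each camera call takes 0.05 s, during which the arm holds its last target. There are 200 camera calls.

## Working session

There is one attempt and no reset: what is moved stays moved. The work goes in short steps, Python scripts to look and compute and a shell command to move; the robot and the scene stay as the last step left them, time stands still between calls to the robot, and variables do not carry over. Pictures are saved under pics/ and viewed, at most 10 in all, crops included, and the job is handed in when it is done.

```bash
mkdir -p pics; cat > h.py <<'E'
import numpy as np, cv2
from scipy.spatial.transform import Rotation as Ro
from station import ctrl
def img(n,f=None):
    I=ctrl.get_image(n)
    if f: cv2.imwrite('pics/'+f,I)
    return I
def ray(n,p,z):
    c=ctrl.calibration(n);R=np.array(c['R']);t=np.array(c['t'])
    d=R.T@np.array([(p[0]-c['cx'])/c['fx'],(p[1]-c['cy'])/c['fy'],1]);o=-R.T@t
    return o+d*(z-o[2])/d[2]
def proj(n,X):
    c=ctrl.calibration(n);v=np.array(c['R'])@np.array(X)+np.array(c['t'])
    return np.array([c['fx']*v[0]/v[2]+c['cx'],c['fy']*v[1]/v[2]+c['cy']])
def tri(l):
    A=[];b=[]
    for n,p in l:
        c=ctrl.calibration(n);R=np.array(c['R']);t=np.array(c['t'])
        for i,(f,cc) in enumerate(((c['fx'],c['cx']),(c['fy'],c['cy']))):
            k=(p[i]-cc)/f;A.append(R[i]-k*R[2]);b.append(k*t[2]-t[i])
    return np.linalg.lstsq(np.array(A),np.array(b),rcond=None)[0]
def delta(pos,rot):
    "shift cm & rotvec in current tool axes to reach world pos / Rotation"
    o=ctrl.get_obs();R=Ro.from_rotvec(o['tool_rot'])
    return R.inv().apply(np.array(pos)-o['tool_pos'])*100,(R.inv()*rot).as_rotvec()
E
python3 - <<'E'
from h import *
np.set_printoptions(precision=4,suppress=True)
a=img('side');b=img('top');
cv2.imwrite('pics/a.png',cv2.resize(np.vstack([a,b]),None,fx=.78,fy=.78)) if 0 else None
cv2.imwrite('pics/side.png',cv2.resize(a,(800,600)));cv2.imwrite('pics/top.png',cv2.resize(b,(800,600)))
for n in('side','top'):
    c=ctrl.calibration(n);print(n,c['fx'],-np.array(c['R']).T@c['t'],np.array(c['R'])[2])
    for q in('stand','tray','cradle','board','mill','bowl_front','bowl_side','lower_seat','upper_seat'):
        print(n,q,[(np.round(d['position'],1).tolist(),round(d['score'],2)) for d in ctrl.landmark_of(n,q)][:5])
print(ctrl.get_obs())
E
```

```text
side 381.9717441314756 [ 0.2574 -1.2632  0.6758] [ 0.0842  0.8879 -0.4523]
side stand [([266.1, 200.3], 0.94), ([255.2, 138.1], 0.17)]
side tray [([255.8, 142.6], 0.75)]
side cradle [([253.9, 165.1], 0.97)]
side board [([279.1, 268.0], 0.69)]
side mill [([301.1, 319.6], 0.83), ([281.2, 229.3], 0.63), ([262.3, 219.5], 0.52)]
side bowl_front [([224.2, 175.2], 0.73)]
side bowl_side [([217.3, 249.7], 0.96)]
side lower_seat [([263.8, 193.0], 0.77)]
side upper_seat []
top 399.33969763689703 [ 0.2053 -0.0875  1.5657] [ 0.1134 -0.0156 -0.9934]
top stand [([214.9, 182.3], 0.56)]
top tray [([119.7, 178.0], 0.84)]
top cradle [([126.0, 187.0], 0.82)]
top board [([322.6, 186.9], 0.84), ([215.2, 184.9], 0.74), ([213.1, 181.3], 0.28)]
top mill [([377.8, 178.7], 0.87), ([269.0, 176.4], 0.72), ([250.5, 185.7], 0.62)]
top bowl_front [([155.5, 218.6], 0.76)]
top bowl_side [([294.9, 228.8], 0.72)]
top lower_seat [([213.2, 181.7], 0.71)]
top upper_seat [([212.5, 174.5], 0.59)]
{'t': 1.0, 'q': array([ 1.15  ,  0.0527,  1.6129, -0.    ,  1.476 , -0.119 ]), 'dq': array([ 0.0005,  0.0001,  0.0008,  0.0008, -0.0003, -0.0003]), 'effort': array([ -0.0005, -39.3706, -37.0462,  -0.0001,   0.0007,  -0.    ]), 'tool_pos': array([0.1858, 0.5968, 0.2313]), 'tool_rot': array([0.4722, 3.1059, 0.0001]), 'contact_force': array([-0.1927,  0.0689, -0.0077]), 'wrist_torque': array([ 0.0068,  0.009 , -0.0248]), 'grip_force': 0.0, 'opening': 0.0857170971640289}
```

View pics/side.png

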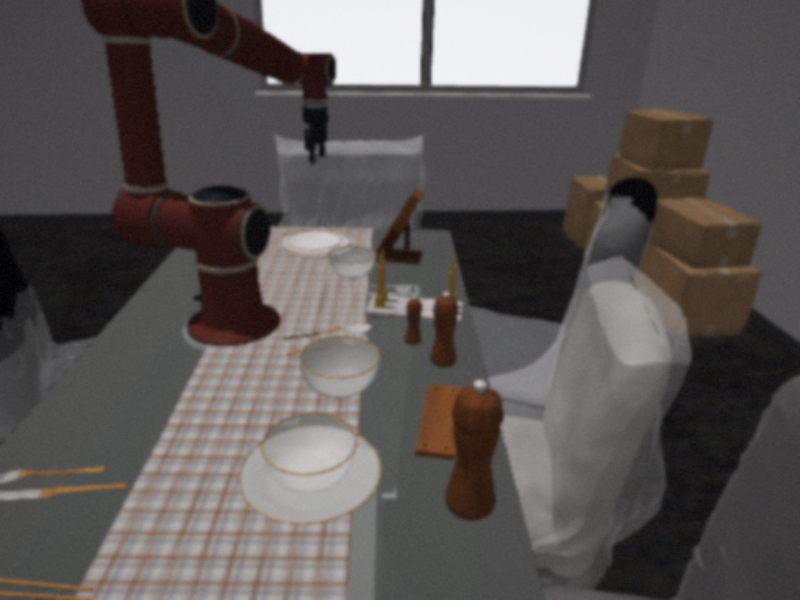

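View pics/top.png

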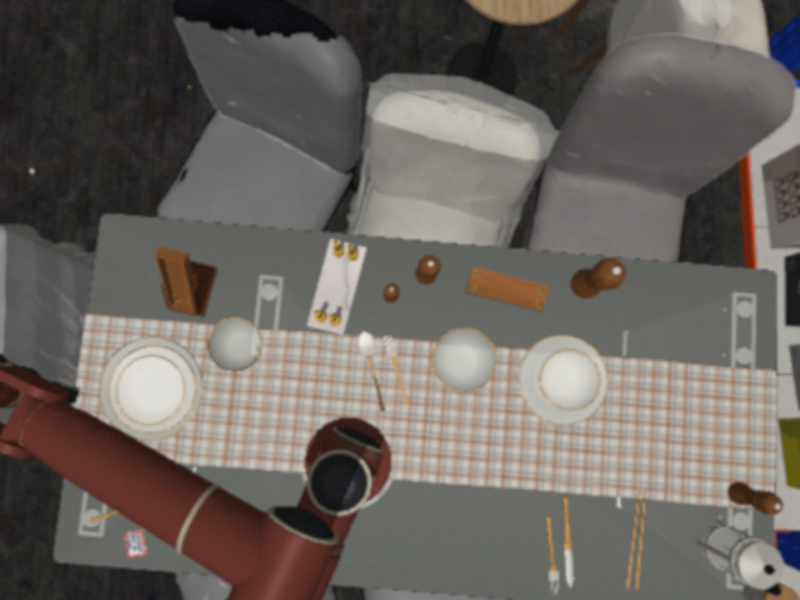

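The mill candidates in the top picture (800 px) are a large one (600,275), a middle one (428,268), a small one (391,292) and one lying down (755,498). The middle-sized upright one at (428,268), side view (444,330), fits the description. The posts, cradle (180,280) and board (507,288) match the networks' reports.

```bash
python3 - <<'E'
from h import *
np.set_printoptions(precision=4,suppress=True)
for n,s,t in(('stand',(266.1,200.3),(214.9,182.3)),('lower',(263.8,193),(213.2,181.7)),('tray',(255.8,142.6),(119.7,178)),('cradle',(253.9,165.1),(126,187)),('board',(279.1,268),(322.6,186.9)),('mill',(281.2,229.3),(269,176.4)),('small',(262.3,219.5),(250.5,185.7)),('bf',(224.2,175.2),(155.5,218.6)),('bs',(217.3,249.7),(294.9,228.8))):
    print(n,'tri',tri([('side',s),('top',t)]),'top z0',ray('top',t,0))
k=.64
print('tray up end corners z.2',[ray('top',(a*k,b*k),z) for a,b,z in((158,250,.2),(183,252,.2),(172,313,.03),(195,312,.03))])
print('board ends',[ray('top',(a*k,b*k),.012) for a,b in((468,279),(547,296))])
a=cv2.imread('pics/top.png');cv2.imwrite('pics/c.png',np.hstack([cv2.resize(a[230:330,145:225],(400,500)),cv2.resize(a[230:330,365:445],(400,500))]))
c=ctrl.calibration('wrist');R=np.array(c['R']);o=ctrl.get_obs();T=Ro.from_rotvec(o['tool_rot']).as_matrix()
print(c['fx'],'cam in tool',T.T@(-R.T@c['t']-o['tool_pos']),'\n',R@T,'\ntool',T)
E
```

```text
stand tri [ 0.4343  0.0354 -0.0056] top z0 [0.4327 0.035  0.    ]
lower tri [0.4286 0.0399 0.0243] top z0 [0.435  0.0418 0.    ]
tray tri [0.4275 0.3747 0.112 ] top z0 [0.4478 0.4103 0.    ]
cradle tri [ 0.4158  0.3847 -0.002 ] top z0 [0.4122 0.3841 0.    ]
board tri [ 0.4191 -0.3923 -0.0011] top z0 [ 0.4165 -0.3918  0.    ]
mill tri [ 0.4595 -0.1795 -0.0046] top z0 [ 0.4574 -0.1791  0.    ]
small tri [ 0.4128 -0.1055 -0.0069] top z0 [ 0.4198 -0.1058  0.    ]
bf tri [0.2832 0.2638 0.0032] top z0 [0.2883 0.2647 0.    ]
bs tri [ 0.2482 -0.2812 -0.0075] top z0 [ 0.2504 -0.2802  0.    ]
tray up end corners z.2 [array([0.4794, 0.4131, 0.2   ]), array([0.4752, 0.3579, 0.2   ]), array([0.3563, 0.434 , 0.03  ]), array([0.359 , 0.3778, 0.03  ])]
board ends [array([ 0.4475, -0.2988,  0.012 ]), array([ 0.4053, -0.4979,  0.012 ])]
343.22563950949444 cam in tool [ 0.0687  0.0008 -0.1425] 
 [[ 0.0017  1.     -0.    ]
 [-0.9626  0.0016 -0.2709]
 [-0.2709  0.0005  0.9626]] 
tool [[-0.9548  0.2972  0.    ]
 [ 0.2972  0.9548  0.0001]
 [-0.      0.0001 -1.    ]]
```

View pics/c.png

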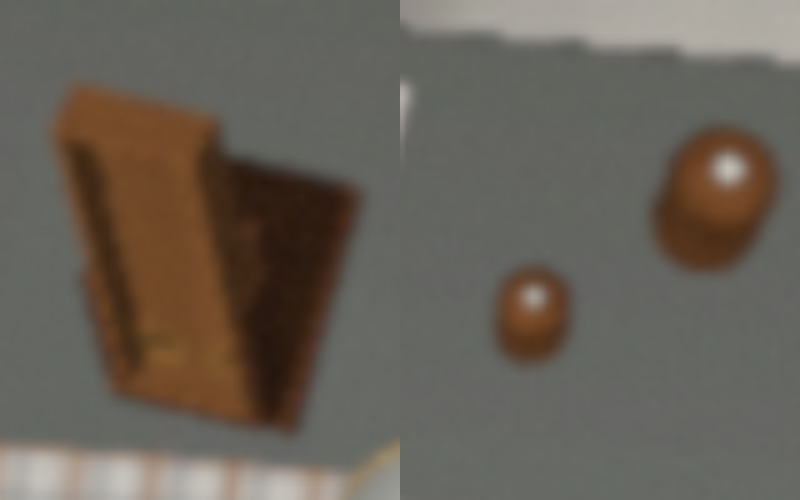

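The left crop shows the tray in the cradle, its upper end at crop (75,88)–(215,120) and lower rim at (115,385)–(270,425). The right crop shows the middle mill (715,200) clearly larger than the small one (533,315), so it is the mill meant. I'll fit the tray pose from these corners.

```bash
cat >> h.py <<'E'
from scipy.optimize import least_squares
np.set_printoptions(precision=4,suppress=True)
def traypose(p): # x y z yaw(cradle)
    return Ro.from_euler('z',p[3])*Ro.from_euler('y',-np.pi/3), np.array(p[:3])
E
python3 - <<'E'
from h import *
L=[((75,88),(.1,.033,0)),((215,120),(.1,-.033,0)),((55,130),(.1,.033,.028)),((202,152),(.1,-.033,.028)),((113,388),(-.1,.033,.028)),((270,427),(-.1,-.033,.028))]
obs=[('top',((145+a/5)*.64,(230+b/5)*.64),X) for (a,b),X in L]+[('side',(255.8,142.6),(0,0,0))]
def f(p):
    R,t=traypose(p)
    return np.concatenate([proj(n,R.apply(X)+t)-u for n,u,X in obs])
s=least_squares(f,[.43,.375,.11,-.26]);print(s.x,s.fun.round(1))
p=s.x;R,t=traypose(p)
# tool: y=tray y, z=-tray z
Rt=R*Ro.from_matrix(np.array([[-1,0,0],[0,1,0],[0,0,-1.]]))
o=ctrl.get_obs()
for d in(.14,):
    G=t+R.apply([.062,0,.004+d]);print(G,delta(G,Rt),Rt.as_matrix())
# stand landmark yaw: post tips
k=.64
q=[ray('top',(a*k,b*k),.15) for a,b in((338,243),(353,248),(319,308),(333,312))];print(q)
m=np.mean(q,0);d=(q[0]+q[1]-q[2]-q[3]);print(m,np.arctan2(d[1],d[0]))
E
```

```text
[ 0.4317  0.3888  0.1076 -0.2092] [ 0.1 -0.4  0.7 -0.5 -0.6  0.2 -0.6  1.4  1.8  0.8 -1.5 -0.5  1.2 -0.2]
[0.34   0.4082 0.2333] (array([-20.3307, -13.4151,  -0.1993]), array([-0.0484, -1.0464, -0.084 ])) [[-0.4891  0.2077  0.8471]
 [ 0.1038  0.9782 -0.1799]
 [-0.866   0.     -0.5   ]]
[array([0.5084, 0.0195, 0.15  ]), array([ 0.4969, -0.0152,  0.15  ]), array([0.3574, 0.0608, 0.15  ]), array([0.3484, 0.0288, 0.15  ])]
[0.4278 0.0235 0.15  ] -0.27730852787989263
```

```bash
cat > go.py <<'E'
import sys
from h import *
# go.py x y z yaw pitch : delta to world pose (pitch -60 => tilted grasp), yaw so tool y = rotZ(yaw) y
a=list(map(float,sys.argv[1:]))
Rt=Ro.from_euler('z',a[3])*Ro.from_euler('y',np.radians(a[4]))*Ro.from_matrix(np.array([[-1,0,0],[0,1,0],[0,0,-1.]]))
s,r=delta(a[:3],Rt);o=ctrl.get_obs();print('t',round(o['t'],2),'pos',o['tool_pos'],'shift',s.round(2),'turn',r.round(3),'open',round(o['opening'],4))
E
python3 -m handwheel '[[[-10,-6.7,0],[-0.02,-0.5,-0.04]],[[-20.3,-13.4,0],[-0.045,-0.85,-0.08]],[[-20.3,-13.4,0],[-0.048,-1.046,-0.084]],[[-20.3,-13.4,0],[-0.048,-1.046,-0.084]],[[-20.3,-13.4,0],[-0.048,-1.046,-0.084]]]' -1
python3 go.py .34 .4082 .2333 -.2092 -60
```

```text
t: 1.62
tool_pos: [0.3413, 0.4062, 0.2325]
tool_rot: [0.247, 2.189, -0.116]
contact_force: [-0.5, 0.7, -0.3]
opening: 0.0853
grip_force: 0.0
t 1.62 pos [0.3413 0.4062 0.2325] shift [ 0.04  0.17 -0.18] turn [-0.007 -0.106 -0.012] open 0.0853
```

```bash

python3 -m handwheel '[[[0,0.1,-0.2],[-0.007,-0.106,-0.012]],[[0,0.1,-0.2],[-0.007,-0.106,-0.012]]]'
python3 - <<'E'
from h import *
a=img('wrist');cv2.imwrite('pics/w1.png',cv2.resize(a,(800,600)))
print(ctrl.landmark_of('wrist','tray'))
R,t=traypose([0.4317,0.3888,0.1076,-0.2092])
for X in [(0,0,0),(.1,.033,.028),(.1,-.033,.028),(-.1,.033,.028),(-.1,-.033,.028)]: print(X,proj('wrist',R.apply(X)+t)/.64)
E
python3 go.py .34 .4082 .2333 -.2092 -60
```

```text
t: 1.88
tool_pos: [0.332, 0.4097, 0.2412]
tool_rot: [0.223, 2.153, -0.127]
contact_force: [-0.9, -0.4, 0.7]
opening: 0.0854
grip_force: 0.0
[{'position': [257.4, 115.2], 'score': 0.93}]
(0, 0, 0) [390.371  177.5735]
(0.1, 0.033, 0.028) [451.2621 368.4593]
(0.1, -0.033, 0.028) [327.9273 367.9673]
(-0.1, 0.033, 0.028) [462.8227 -47.6656]
(-0.1, -0.033, 0.028) [318.8549 -48.1121]
t 1.98 pos [0.3329 0.4098 0.2421] shift [ 0.33 -0.    1.1 ] turn [-0.004 -0.067  0.003] open 0.0857
```

View pics/w1.png

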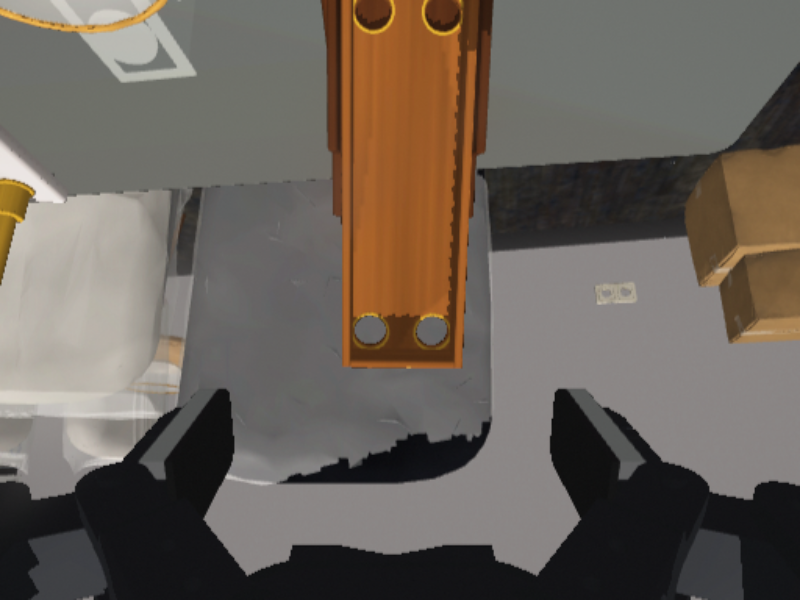

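The tray is straight ahead. Its floor holes are at (370,330), (432,330), (373,13) and (442,13), and its upper rim runs from (345,367) to (463,367). I'll refit with a free slope.

```bash
python3 - <<'E'
from h import *
L=[((370,330),(.085,-.018,.006)),((432,330),(.085,.018,.006)),((373,12),(-.085,-.018,.006)),((442,12),(-.085,.018,.006)),((345,367),(.1,-.033,.028)),((463,367),(.1,.033,.028))]
def f(p,full=1):
    R=Ro.from_euler('z',p[3])*Ro.from_euler('y',-p[4]);
    return np.concatenate([proj('wrist',R.apply(X)+p[:3])-np.array(u)*.64 for u,X in L]+[[(p[4]-np.pi/3)*100]])
s=least_squares(f,[.43,.38,.11,-.21,1.05]);p=s.x;print(p,s.fun.round(1))
R=Ro.from_euler('z',p[3])*Ro.from_euler('y',-p[4])
for d in(.12,.0):
    print(t:=p[:3]+R.apply([.072,0,.003+d]))
E
```

```text
[ 0.4401  0.395   0.1054 -0.2261  1.0453] [ 0.8 -0.1  0.6  0.2 -0.2 -0.3  0.1  0.5 -1.4 -0.4  0.   0.1 -0.2]
[0.3716 0.4107 0.2294]
[0.4728 0.3875 0.1692]
```

```bash
python3 - <<'E'
from h import *
p=[0.4401,0.395,0.1054];R=Ro.from_euler('z',-.2261)*Ro.from_euler('y',-1.0453)
for d in(.10,.0): print(p+R.apply([.05,0,-.004+d]))
E
python3 go.py .3717 .4107 .2029 -.2261 -59.9
python3 go.py .4562 .3913 .1467 -.2261 -59.9
```

```text
[0.3836 0.408  0.1968]
[0.4679 0.3886 0.1466]
t 1.98 pos [0.3329 0.4098 0.2421] shift [1.15 0.92 5.32] turn [ 0.011 -0.065  0.012] open 0.0857
t 1.98 pos [0.3329 0.4098 0.2421] shift [ 0.99  0.81 15.65] turn [ 0.011 -0.065  0.012] open 0.0857
```

```bash
python3 -m handwheel '[[[1.2,0.9,3],[0.011,-0.065,0.012]],[[1.2,0.9,5],[0.011,-0.065,0.012]],[[1.2,0.9,5],[0.011,-0.065,0.012]]]' -1 60
python3 go.py .3836 .408 .1968 -.2261 -59.9;python3 go.py .4679 .3886 .1466 -.2261 -59.9
```

```text
t: 2.35
tool_pos: [0.3614, 0.4103, 0.2173]
tool_rot: [0.255, 2.166, -0.144]
contact_force: [-0.3, -1.1, 0.3]
opening: 0.0856
grip_force: 0.0
t 2.35 pos [0.3614 0.4103 0.2173] shift [0.42 0.32 2.99] turn [-0.014 -0.082  0.   ] open 0.0856
t 2.35 pos [0.3614 0.4103 0.2173] shift [-0.39  0.46 12.95] turn [-0.014 -0.082  0.   ] open 0.0856
```

```bash
python3 -m handwheel '[[[0,0,0],[0,0,0]],[[0,0,0],[0,0,0]]]'
python3 go.py .3836 .408 .1968 -.2261 -59.9; python3 -c "
from h import *
print(ctrl.get_obs()['q'])"
```

```text
t: 2.6
tool_pos: [0.3602, 0.4114, 0.2183]
tool_rot: [0.253, 2.166, -0.14]
contact_force: [0.7, 0.4, -0.2]
opening: 0.0854
grip_force: 0.0
t 2.6 pos [0.3602 0.4114 0.2183] shift [0.42 0.22 3.16] turn [-0.011 -0.081 -0.   ] open 0.0854
[ 1.1312 -0.1641  2.052  -1.0236  1.2315  0.1512]
```

```bash
cat > grasp.py <<'E'
from h import *
import sys,subprocess
p=[0.4401,0.395,0.1054];R=Ro.from_euler('z',-.2261)*Ro.from_euler('y',-1.0453)
pi=float(sys.argv[1]);zt=Ro.from_euler('z',-.2261).apply([np.sin(np.radians(-pi)),0,-np.cos(np.radians(pi))])
P=p+R.apply([.055,0,.023])
for d in map(float,sys.argv[2:]):
    x=P+zt*(.0256-d); subprocess.run(['python3','go.py',*map(str,x.round(4)),'-.2261',str(pi)])
E
python3 grasp.py -45 .08 .0
```

```text
t 2.6 pos [0.3602 0.4114 0.2183] shift [-1.64  0.25  5.04] turn [-0.011  0.179 -0.002] open 0.0854
t 2.6 pos [0.3602 0.4114 0.2183] shift [-0.21  0.33 12.91] turn [-0.011  0.179 -0.002] open 0.0854
```

```bash
python3 -m handwheel '[[[-1.6,0.25,2],[-0.011,0.179,0]],[[-1.6,0.25,5],[-0.011,0.179,0]],[[-1.6,0.25,5],[-0.011,0.179,0]],[[-1.6,0.25,5],[-0.011,0.179,0]]]'
python3 grasp.py -45 .08 .0;python3 -c "
from h import *
print(ctrl.get_obs()['q'])"
```

```text
t: 3.1
tool_pos: [0.409, 0.402, 0.2022]
tool_rot: [0.267, 2.344, -0.111]
contact_force: [0.7, -0.2, -0.2]
opening: 0.0852
grip_force: 0.0
t 3.1 pos [0.409  0.402  0.2022] shift [-0.14  0.01  0.02] turn [-0.001 -0.    -0.   ] open 0.0852
t 3.1 pos [0.409  0.402  0.2022] shift [-0.14  0.01  8.02] turn [-0.001 -0.    -0.   ] open 0.0852
[ 0.9691 -0.1647  2.0123 -0.8232  1.1128 -0.0626]
```

```bash
python3 -m handwheel '[[[-0.1,0,3],[0,0,0]],[[-0.1,0,5.5],[0,0,0]],[[-0.1,0,8],[0,0,0]],[[-0.1,0,8],[0,0,0]]]' -1
python3 grasp.py -45 .0;python3 - <<'E'
from h import *
print(ctrl.get_obs()['q'])
a=img('wrist');cv2.imwrite('pics/w2.png',cv2.resize(a,(640,480)))
E
```

```text
t: 3.6
tool_pos: [0.4645, 0.3886, 0.1448]
tool_rot: [0.266, 2.346, -0.114]
contact_force: [-0.6, 0.2, 0.0]
opening: 0.0855
grip_force: 0.0
t 3.6 pos [0.4645 0.3886 0.1448] shift [-0.15  0.08 -0.08] turn [-0.003 -0.002  0.001] open 0.0855
[ 0.8643 -0.0485  2.0107 -0.868   0.9647 -0.0415]
```

View pics/w2.png

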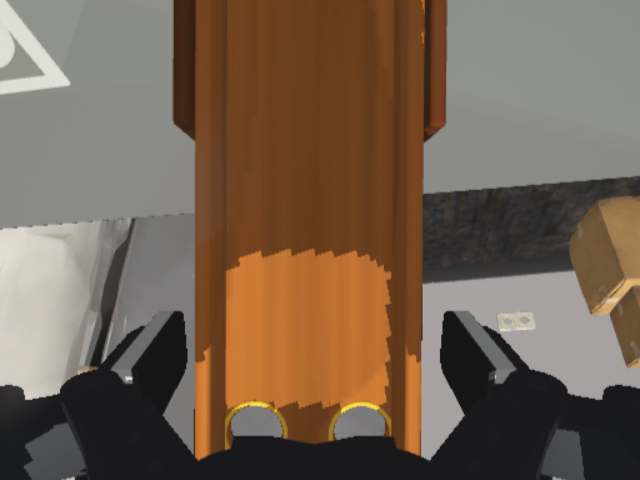

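The fingers straddle the tray walls (columns 195–420, pads at 187 and 441). I'll shift about 1.5 mm and close.

```bash
python3 -m handwheel '[[[0,-0.15,0],[0,0,0]],[[0,-0.15,0],[0,0,0]],[[0,-0.15,0],[0,0,0]],[[0,-0.15,0],[0,0,0]],[[0,-0.15,0],[0,0,0]]]' 1 90
python3 - <<'E'
from h import *
# lift direction along tray +x in tool axes
R=Ro.from_euler('z',-.2261)*Ro.from_euler('y',-1.0453)
T=Ro.from_rotvec(ctrl.get_obs()['tool_rot'])
print(T.inv().apply(R.apply([1,0,0])),T.inv().apply(R.apply([0,0,1])))
E
```

```text
t: 4.28
tool_pos: [0.4644, 0.3884, 0.1481]
tool_rot: [0.268, 2.343, -0.109]
contact_force: [-5.6, -0.5, 4.2]
opening: 0.0644
grip_force: 96.9
[-0.9665  0.0017 -0.2567] [ 0.2567  0.0001 -0.9665]
```

```bash
python3 -m handwheel '[[[-1,0,-0.25],[0,0,0]],[[-3,0,-0.8],[0,0,0]],[[-5.8,0,-1.5],[0,0,0]],[[-8.7,0,-2.3],[0,0,0]],[[-8.7,0,-2.3],[0,0,0]]]'
python3 -m handwheel '[[[0.5,0,-2],[0,0,0]],[[1.5,0,-6],[0,0,0]],[[2.6,0,-9.7],[0,0,0]],[[2.6,0,-9.7],[0,0,0]]]'
python3 - <<'E'
from h import *
print(ctrl.get_obs()['q'])
a=img('side');b=img('wrist');cv2.imwrite('pics/s3.png',np.hstack([cv2.resize(a[70:230,150:310],(480,480)),cv2.resize(b,(320,240)).repeat(2,0)]))
E
```

```text
t: 4.9
tool_pos: [0.5099, 0.3785, 0.228]
tool_rot: [0.27, 2.34, -0.105]
contact_force: [-1.5, 1.0, 2.6]
opening: 0.0644
grip_force: 98.4
t: 5.4
tool_pos: [0.4218, 0.3985, 0.2754]
tool_rot: [0.264, 2.344, -0.106]
contact_force: [0.1, 0.8, -2.7]
opening: 0.0647
grip_force: 99.9
[ 0.943  -0.2331  1.9438 -0.7766  1.1857 -0.1906]
```

View pics/s3.png

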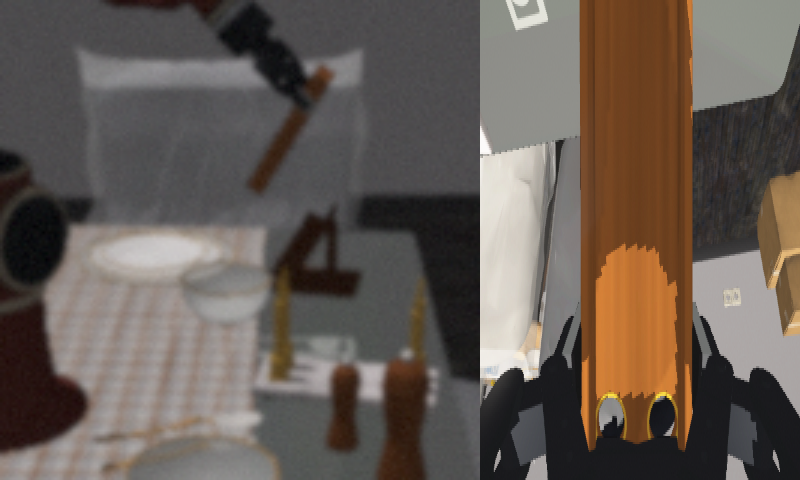

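The tray is held firmly and is free of the cradle. Next I'll swing it level over the clear patch.

```bash
python3 - <<'E'
from h import *
print([ray('top',(a*.64,b*.64),0) for a,b in((340,237),(270,232))])
E
python3 -m handwheel '[[[0,0,-2],[0,0.18,0]],[[0,0,-2],[0,0.36,0]],[[0,0,-2],[0,0.54,0]],[[0,0,-2],[0,0.72,0]],[[0,0,-2],[0,0.88,0]]]'
python3 go.py .535 .198 .10 -.277 15
```

```text
[array([ 0.5561,  0.0259, -0.    ]), array([0.568 , 0.2045, 0.    ])]
t: 6.12
tool_pos: [0.4113, 0.3994, 0.288]
tool_rot: [-0.347, -3.022, -0.016]
contact_force: [-0.2, -0.5, -1.9]
opening: 0.0646
grip_force: 99.8
t 6.12 pos [0.4113 0.3994 0.288 ] shift [-18.4  -16.8   17.06] turn [-0.009  0.162  0.048] open 0.0646
```

```bash
python3 go.py .5066 .192 .10 -.277 15
python3 -m handwheel '[[[-3.5,-4,3.5],[0,0.162,0.048]],[[-7,-8,7],[0,0.162,0.048]],[[-11,-12,10.5],[0,0.162,0.048]],[[-15.4,-16.5,15],[0,0.162,0.048]],[[-15.4,-16.5,15],[0,0.162,0.048]]]'
python3 go.py .5066 .192 .10 -.277 15
```

```text
t 6.12 pos [0.4113 0.3994 0.288 ] shift [-15.78 -18.03  17.32] turn [-0.009  0.162  0.048] open 0.0646
t: 6.75
tool_pos: [0.5078, 0.2047, 0.1201]
tool_rot: [-0.402, -2.852, -0.035]
contact_force: [0.4, 0.9, -1.8]
opening: 0.0644
grip_force: 99.9
t 6.75 pos [0.5078 0.2047 0.1201] shift [-0.75 -1.23  1.89] turn [-0.012 -0.001 -0.004] open 0.0644
```

```bash
python3 -m handwheel '[[[-0.8,-1.2,1.9],[0,0,0]],[[-0.8,-1.2,1.9],[0,0,0]]]'
python3 go.py .5066 .192 .012 -.277 15
python3 - <<'E'
from h import *
b=img('wrist');a=img('side');cv2.imwrite('pics/s4.png',np.hstack([cv2.resize(a[110:230,200:320],(480,480)),cv2.resize(b,(320,240)).repeat(2,0)]))
E
```

```text
t: 7.0
tool_pos: [0.507, 0.1953, 0.1025]
tool_rot: [-0.397, -2.855, -0.038]
contact_force: [-0.7, -0.2, -1.6]
opening: 0.0648
grip_force: 99.9
t 7.0 pos [0.507  0.1953 0.1025] shift [-2.38 -0.24  8.73] turn [-0.01   0.002 -0.   ] open 0.0648
```

View pics/s4.png

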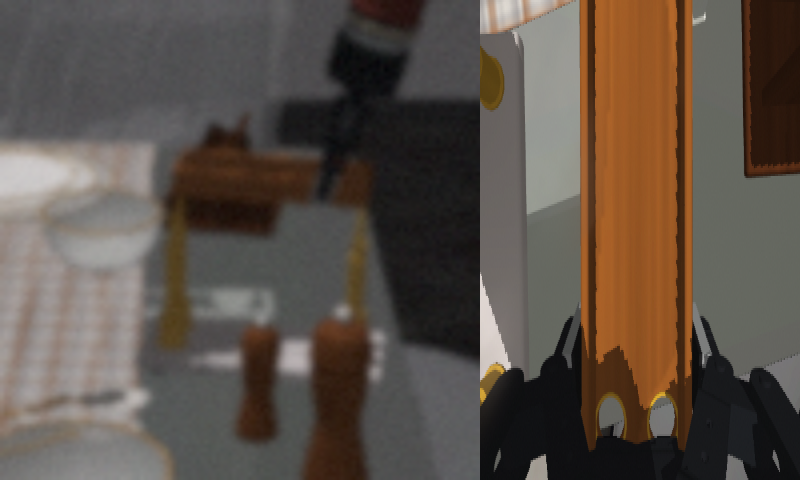

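```bash

python3 -m handwheel '[[[-0.8,-0.2,4],[-0.01,0,0]],[[-1.6,-0.2,7],[-0.01,0,0]],[[-1.7,-0.2,8.5],[-0.01,0,0]],[[-1.7,-0.2,8.5],[-0.01,0,0]]]'
python3 -m handwheel '[[[-0.1,0,0.4],[0,0,0]],[[-0.1,0,0.4],[0,0,0]]]'
python3 -m handwheel '[[[-0.1,0,0.4],[0,0,0]],[[-0.1,0,0.4],[0,0,0]]]'
python3 go.py .5016 .192 .0 -.277 15
```

```text
t: 7.6
tool_pos: [0.5023, 0.1951, 0.0178]
tool_rot: [-0.397, -2.859, -0.053]
contact_force: [0.4, -1.1, -1.2]
opening: 0.0646
grip_force: 100.0
t: 7.85
tool_pos: [0.5037, 0.1947, 0.0148]
tool_rot: [-0.398, -2.861, -0.055]
contact_force: [-0.4, 0.8, -1.5]
opening: 0.0645
grip_force: 100.0
t: 8.1
tool_pos: [0.5027, 0.1944, 0.0094]
tool_rot: [-0.398, -2.859, -0.054]
contact_force: [-0.2, -0.3, -2.5]
opening: 0.0646
grip_force: 100.0
t 8.1 pos [0.5027 0.1944 0.0094] shift [-0.2  -0.26  0.92] turn [0.002 0.005 0.   ] open 0.0646
```

```bash

python3 -m handwheel '[[[-0.1,0,0.4],[0,0,0]],[[-0.1,0,0.4],[0,0,0]]]'
python3 -m handwheel '[[[-0.1,0,0.3],[0,0,0]],[[-0.1,0,0.3],[0,0,0]]]'
python3 -m handwheel '[[[-0.05,0,0.2],[0,0,0]],[[-0.05,0,0.2],[0,0,0]]]'
python3 go.py .5016 .192 .0 -.277 15
```

```text
t: 8.35
tool_pos: [0.5023, 0.1944, 0.005]
tool_rot: [-0.398, -2.859, -0.053]
contact_force: [0.3, 0.4, -2.8]
opening: 0.0641
grip_force: 100.0
t: 8.6
tool_pos: [0.5027, 0.1944, 0.0019]
tool_rot: [-0.398, -2.859, -0.054]
contact_force: [0.3, -0.1, -1.7]
opening: 0.0647
grip_force: 100.0
t: 8.85
tool_pos: [0.5028, 0.1944, 0.0]
tool_rot: [-0.398, -2.859, -0.054]
contact_force: [0.4, 0.6, -2.5]
opening: 0.0648
grip_force: 100.0
t 8.85 pos [0.5028 0.1944 0.    ] shift [ 0.04 -0.27  0.02] turn [0.001 0.005 0.   ] open 0.0648
```

```bash

python3 -m handwheel '[[[-0.05,0,0.2],[0,0,0]],[[-0.05,0,0.2],[0,0,0]]]'
python3 -m handwheel '[[[-0.05,0,0.2],[0,0,0]],[[-0.05,0,0.2],[0,0,0]]]'
python3 -m handwheel '[[[-0.05,0,0.2],[0,0,0]],[[-0.05,0,0.2],[0,0,0]]]'
```

```text
t: 9.1
tool_pos: [0.5029, 0.1945, -0.0019]
tool_rot: [-0.398, -2.859, -0.054]
contact_force: [-0.3, 0.0, -1.3]
opening: 0.0645
grip_force: 100.0
t: 9.35
tool_pos: [0.503, 0.1946, -0.0027]
tool_rot: [-0.398, -2.859, -0.054]
contact_force: [-2.0, -1.5, 5.3]
opening: 0.0643
grip_force: 100.4
t: 9.6
tool_pos: [0.503, 0.1946, -0.0027]
tool_rot: [-0.397, -2.857, -0.054]
contact_force: [-7.7, -4.0, 17.2]
opening: 0.0644
grip_force: 101.7
```

```bash

python3 -m handwheel '[[[0.05,0,-0.25],[0,0,0]],[[0.05,0,-0.25],[0,0,0]]]' - 20
python3 -m handwheel '[[[0,0,0],[0,0,0]],[[0,0,0],[0,0,0]],[[0,0,0],[0,0,0]],[[0,0,0],[0,0,0]],[[0,0,0],[0,0,0]]]' -1
python3 -m handwheel '[[[0,0,-2],[0,0,0]],[[0,0,-5],[0,0,0]],[[0,0,-9],[0,0,0]],[[0,0,-12],[0,-0.1,0]],[[0,0,-12],[0,-0.26,0]]]'
python3 go.py .45 .208 .16 -.277 0
```

```text
t: 9.85
tool_pos: [0.5032, 0.1946, -0.0027]
tool_rot: [-0.398, -2.86, -0.054]
contact_force: [-1.1, -1.3, 5.6]
opening: 0.0647
grip_force: 100.9
t: 10.48
tool_pos: [0.503, 0.1944, -0.0035]
tool_rot: [-0.398, -2.859, -0.054]
contact_force: [1.5, -0.2, -0.2]
opening: 0.0859
grip_force: 0.0
t: 11.1
tool_pos: [0.537, 0.1859, 0.1187]
tool_rot: [0.434, 3.094, 0.006]
contact_force: [0.5, -0.0, -0.4]
opening: 0.0857
grip_force: 0.0
t 11.1 pos [0.537  0.1859 0.1187] shift [ 8.91 -0.25 -4.28] turn [ 0.006  0.016 -0.002] open 0.0857
```

```bash

python3 -m handwheel '[[[4,-0.2,-5],[0,0.016,0]],[[8.5,-0.2,-10],[0,0.016,0]],[[8.5,-0.2,-10],[0,0.016,0]],[[8.5,-0.2,-10],[0,0.016,0]]]'
python3 - <<'E'
from h import *
import json
I=img('wrist');c=ctrl.calibration('wrist')
L={q:[(np.round(d['position'],1).tolist(),round(d['score'],2)) for d in ctrl.landmark_of('wrist',q)] for q in('tray','stand','lower_seat','upper_seat')}
print(L);cv2.imwrite('pics/A.png',I);json.dump({k:np.array(v).tolist() for k,v in c.items()},open('A.json','w'))
for q,z in(('tray',0),('stand',0),('lower_seat',.05),('upper_seat',.125)):
    for p,s in L[q][:2]: print(q,ray('wrist',p,z))
E
python3 go.py .405 .035 .33 -.277 0
```

```text
t: 11.6
tool_pos: [0.4499, 0.2073, 0.2139]
tool_rot: [-0.432, -3.102, -0.007]
contact_force: [-0.1, -0.8, -0.4]
opening: 0.0858
grip_force: 0.0
{'tray': [([252.9, 171.8], 0.96)], 'stand': [([90.0, 192.3], 0.96)], 'lower_seat': [([63.1, 206.3], 0.75)], 'upper_seat': [([252.2, 170.9], 0.75)]}
tray [0.4532 0.2092 0.    ]
stand [0.4273 0.036  0.    ]
lower_seat [0.427  0.0336 0.05  ]
upper_seat [0.4286 0.2147 0.125 ]
t 11.85 pos [0.4494 0.2067 0.2107] shift [ -0.26 -17.73 -11.93] turn [ 0.    -0.015 -0.001] open 0.0853
```

```bash

python3 -m handwheel '[[[0,-2,-6],[0,0,0]],[[0,-8,-11],[0,0,0]],[[0,-14,-12],[0,0,0]],[[0,-17.7,-12],[0,0,0]],[[0,-17.7,-12],[0,0,0]]]'
python3 -m handwheel '[[[0,0,0],[0,0,0]],[[0,0,0],[0,0,0]]]'
python3 - <<'E'
from h import *
import json
c=ctrl.calibration('wrist');I=img('wrist')
L={q:[(np.round(d['position'],1).tolist(),round(d['score'],2)) for d in ctrl.landmark_of('wrist',q)] for q in('stand','lower_seat','upper_seat')}
print(L);cv2.imwrite('pics/B.png',I);json.dump({k:np.array(v).tolist() for k,v in c.items()},open('B.json','w'))
for q,z in(('stand',0),('lower_seat',.05),('upper_seat',.125)):
    for p,s in L[q][:1]: print(q,ray('wrist',p,z))
A=cv2.imread('pics/A.png');cv2.imwrite('pics/AB.png',np.hstack([A[:,100:500],I[:,60:460]]))
E
```

```text
t: 12.48
tool_pos: [0.4025, 0.0337, 0.3321]
tool_rot: [-0.441, -3.098, -0.005]
contact_force: [0.3, 0.8, 0.4]
opening: 0.0855
grip_force: 0.0
t: 12.72
tool_pos: [0.4027, 0.0371, 0.3313]
tool_rot: [-0.429, -3.098, -0.006]
contact_force: [-0.1, 0.4, -0.1]
opening: 0.0854
grip_force: 0.0
{'stand': [([250.3, 173.3], 0.88)], 'lower_seat': [([251.3, 181.6], 0.94)], 'upper_seat': [([253.9, 201.4], 0.7)]}
stand [0.4314 0.0302 0.    ]
lower_seat [0.4323 0.0312 0.05  ]
upper_seat [0.4373 0.0324 0.125 ]
```

View pics/AB.png

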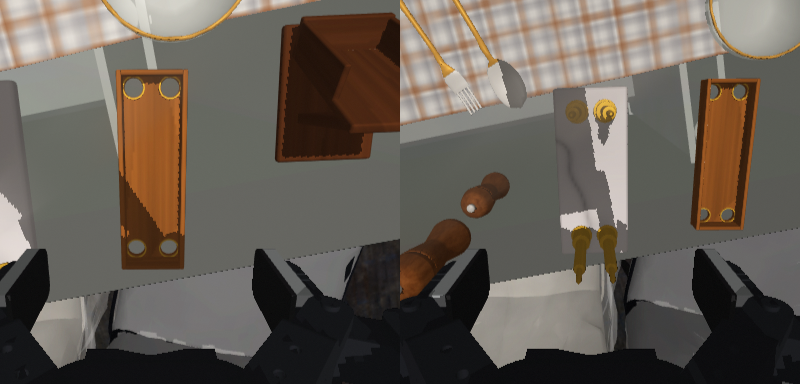

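Left (A): tray flat on the table, open side up, holes at (134,88), (169,88), (136,247) and (168,247). Right (B): stand with posts near (576,112) and (605,112), far pin tips at (579,281) and (613,279). Now I'll fit both by silhouette.

```bash
cat > fit.py <<'E'
from h import *
import json
from scipy.optimize import minimize
def pj(c,X):
    v=np.array(X)@np.array(c['R']).T+np.array(c['t']);return np.c_[c['fx']*v[:,0]/v[:,2]+c['cx'],c['fy']*v[:,1]/v[:,2]+c['cy']]
K=4
def hulls(c,groups,shape):
    M=np.zeros((shape[0]*K,shape[1]*K),np.uint8)
    for X in groups: cv2.fillConvexPoly(M,cv2.convexHull(np.round(pj(c,X)*K+K/2-.5).astype(np.int32)),255)
    return cv2.resize(M,(shape[1],shape[0]),interpolation=cv2.INTER_AREA)/255.
def box(lx,ly,z0,z1): return np.array([(sx*lx/2,sy*ly/2,z) for sx in(-1,1) for sy in(-1,1) for z in(z0,z1)])
th=np.linspace(0,2*np.pi,24,endpoint=False)
def cyl(x,y,r,z0,z1,r1=None):
    return np.vstack([np.c_[x+rr*np.cos(th),y+rr*np.sin(th),np.full(24,z)] for rr,z in((r,z0),(r1 or r,z1))])
def posts():
    return [cyl(x,y,r,a,b,e) for x in(-.085,.085) for y in(-.018,.018) for r,a,b,e in((.012,.02,.05,None),(.007,.05,.125,None),(.00325,.125,.15,None),(.00325,.15,.155,.001))]
def fitmask(c,mask,groups,p0):
    def cost(p):
        R=Ro.from_euler('z',p[2]).as_matrix();g=[X@R.T+[p[0],p[1],0] for X in groups]
        m=hulls(c,g,mask.shape);return np.abs(m-mask).sum()/mask.sum()
    best=None
    for st in(.006,.002):
        r=minimize(cost,p0,method='Nelder-Mead',options=dict(initial_simplex=[np.array(p0)+d for d in([0,0,0],[st,0,0],[0,st,0],[0,0,st*8])],xatol=1e-4,fatol=1e-4));p0=r.x
    return r.x,r.fun
E
python3 - <<'E'
from fit import *
A=cv2.imread('pics/A.png');B=cv2.imread('pics/B.png');cA=json.load(open('A.json'));cB=json.load(open('B.json'))
H=cv2.cvtColor(B,cv2.COLOR_BGR2HSV);m=((H[...,0]>=18)&(H[...,0]<=32)&(H[...,1]>110)).astype(np.uint8);w=np.zeros_like(m);w[85:290,205:300]=1;m*=w
print(m.sum());s=fitmask(cB,m.astype(float),posts(),[.432,.031,-.27]);print('stand',s)
H=cv2.cvtColor(A,cv2.COLOR_BGR2HSV);m=((H[...,0]>=4)&(H[...,0]<=24)&(H[...,1]>100)).astype(np.uint8);w=np.zeros_like(m);w[60:280,205:300]=1;m*=w
m=cv2.morphologyEx(m,cv2.MORPH_CLOSE,np.ones((5,5)));ct=max(cv2.findContours(m,0,1)[0],key=cv2.contourArea);m=np.zeros_like(m);cv2.drawContours(m,[ct],-1,1,-1)
print(m.sum());print('tray',fitmask(cA,m.astype(float),[box(.2,.066,0,.028)],[.453,.209,-.27]))
print('lm',[ray_ for ray_ in ()])
E
```

```text
2292
stand (array([ 0.4294,  0.0335, -0.2446]), np.float64(0.12338568935427574))
13440
tray (array([ 0.4543,  0.2085, -0.2699]), np.float64(0.026191643323996264))
lm []
```

```bash
python3 - <<'E'
from fit import *
B=cv2.imread('pics/B.png');cB=json.load(open('B.json'))
H=cv2.cvtColor(B,cv2.COLOR_BGR2HSV)
m=((H[...,0]>=4)&(H[...,0]<=24)&(H[...,1]>100)).astype(np.uint8);w=np.zeros_like(m);w[60:280,340:430]=1;m*=w
m=cv2.morphologyEx(m,cv2.MORPH_CLOSE,np.ones((5,5)));ct=max(cv2.findContours(m,0,1)[0],key=cv2.contourArea);m=np.zeros_like(m);cv2.drawContours(m,[ct],-1,1,-1)
print('tray',fitmask(cB,m.astype(float),[box(.2,.066,0,.028)],[.453,.209,-.27]))
T=cv2.resize(ctrl.get_image('top'),None,fx=1,fy=1)
S=((cv2.cvtColor(B,cv2.COLOR_BGR2HSV)[...,1]<40)&(B.min(2)>70)).astype(np.uint8)
E
python3 go.py .4543 .2085 .10 -.27 0
```

```text
tray (array([ 0.4542,  0.2092, -0.2663]), np.float64(0.01839685833316099))
t 12.97 pos [0.4026 0.0369 0.3318] shift [-0.61 17.88 23.21] turn [ 0.002 -0.013 -0.006] open 0.085
```

```bash

python3 -m handwheel '[[[0,5.5,0],[0,0,0]],[[-0.3,11,4],[0,0,-0.006]],[[-0.6,17.9,8],[0,-0.01,-0.006]],[[-0.6,17.9,14],[0,-0.013,-0.006]],[[-0.6,17.9,19],[0,-0.013,-0.006]]]'
python3 -m handwheel '[[[0,0,4],[0,0,0]],[[0,0,4.2],[0,0,0]],[[0,0,4.2],[0,0,0]]]'
python3 go.py .4543 .2088 -.003 -.268 0
```

```text
t: 13.6
tool_pos: [0.4553, 0.2096, 0.1411]
tool_rot: [0.419, 3.112, 0.004]
contact_force: [0.5, -0.1, -1.2]
opening: 0.0855
grip_force: 0.0
t: 13.98
tool_pos: [0.4562, 0.2083, 0.102]
tool_rot: [0.424, 3.11, 0.004]
contact_force: [0.3, 0.4, 0.3]
opening: 0.0854
grip_force: 0.0
t 13.97 pos [0.4562 0.2083 0.102 ] shift [ 0.22 -0.03 10.5 ] turn [ 0.003  0.002 -0.003] open 0.0854
```

```bash

python3 -m handwheel '[[[0.2,0,3],[0,0,0]],[[0.2,0,6.5],[0,0,0]],[[0.2,0,9.5],[0,0,0]],[[0.2,0,10.4],[0,0,0]],[[0.2,0,10.4],[0,0,0]]]'
python3 -m handwheel '[[[0,0,0],[0,0,0]],[[0,0,0],[0,0,0]],[[0,0,0],[0,0,0]],[[0,0,0],[0,0,0]],[[0,0,0],[0,0,0]]]' 1 80
python3 go.py .4294 .0335 .2 -.245 0
```

```text
t: 14.6
tool_pos: [0.4546, 0.2089, -0.0021]
tool_rot: [0.424, 3.11, 0.004]
contact_force: [0.3, -0.8, 1.4]
opening: 0.0855
grip_force: 0.0
t: 15.22
tool_pos: [0.4556, 0.2092, -0.001]
tool_rot: [0.424, 3.108, 0.005]
contact_force: [-0.4, 1.3, 6.0]
opening: 0.0642
grip_force: 90.9
t 15.22 pos [ 0.4556  0.2092 -0.001 ] shift [ -2.27 -17.55 -20.17] turn [ 0.004  0.005 -0.026] open 0.0642
```

```bash

python3 -m handwheel '[[[0,0,-2],[0,0,0]],[[0,0,-7],[0,0,0]],[[0,0,-13],[0,0,0]],[[0,0,-19.2],[0,0,0]],[[0,0,-19.2],[0,0,0]]]'
python3 -m handwheel '[[[-0.6,-4,-1],[0,0,0]],[[-1.2,-9,-1],[0,0,-0.01]],[[-1.8,-14,-1],[0,0,-0.02]],[[-2.3,-17.5,-1],[0,0,-0.026]],[[-2.3,-17.5,-1],[0,0,-0.026]]]'
python3 -m handwheel '[[[0,0,0],[0,0,0]],[[0,0,0],[0,0,0]]]'
python3 go.py .4294 .0335 .19 -.245 0
python3 - <<'E'
from fit import *
c=ctrl.calibration('wrist');I=img('wrist','C.png');json.dump({k:np.array(v).tolist() for k,v in c.items()},open('C.json','w'))
o=ctrl.get_obs();z=o['tool_pos'][2]+.001
R=Ro.from_euler('z',-.245).as_matrix();t=np.array([.4294,.0335,0])
print('posts tips',pj(c,np.array([(x,y,.155) for x in(-.085,.085) for y in(-.018,.018)])@R.T+t))
R=Ro.from_euler('z',np.arctan2(*( -Ro.from_rotvec(o['tool_rot']).as_matrix()[:2,0][::-1]))).as_matrix()
print('holes',pj(c,np.array([(x,y,z+.006) for x in(-.085,.085) for y in(-.018,.018)])@R.T+np.r_[o['tool_pos'][:2],0]))
cv2.imwrite('pics/C2.png',cv2.resize(I[:,130:390],(780,1152))[0:1152]) if 0 else cv2.imwrite('pics/C2.png',cv2.resize(I,(800,600)))
E
```

```text
t: 15.85
tool_pos: [0.4568, 0.2094, 0.196]
tool_rot: [0.422, 3.1, 0.012]
contact_force: [-0.0, 0.8, -2.4]
opening: 0.0645
grip_force: 90.3
t: 16.48
tool_pos: [0.4274, 0.0319, 0.1966]
tool_rot: [-0.39, -3.116, -0.002]
contact_force: [0.6, 0.2, -2.1]
opening: 0.0644
grip_force: 90.2
t: 16.73
tool_pos: [0.4283, 0.0343, 0.1975]
tool_rot: [-0.382, -3.118, -0.003]
contact_force: [0.2, -1.5, -1.8]
opening: 0.0647
grip_force: 90.2
t 16.73 pos [0.4283 0.0343 0.1975] shift [-0.13 -0.05  0.75] turn [ 0.002 -0.001  0.001] open 0.0647
posts tips [[212.5041  66.8933]
 [283.4468  67.1435]
 [219.5956 348.7327]
 [275.7298 348.8062]]
holes [[199.3785  51.6344]
 [297.4276  51.8262]
 [212.4973 416.4735]
 [284.3485 416.4404]]
```

View pics/C2.png

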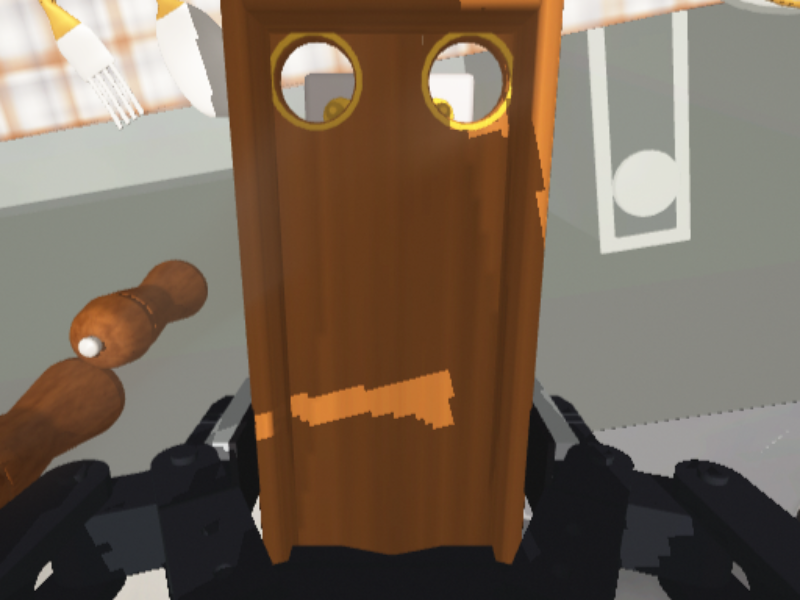

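Hole rings are at (317,82) and (469,82), with the pin tips visible through them at (338,108) and (443,108). Alignment is within about 1 mm. I'll lower it in steps, watching the force.

```bash

python3 -m handwheel '[[[-0.18,-0.05,1],[0,0,0]],[[-0.18,-0.05,3],[0,0,0]],[[-0.18,-0.05,5],[0,0,0]],[[-0.18,-0.05,5],[0,0,0]]]'
python3 -m handwheel '[[[0,0,1],[0,0,0]],[[0,0,2],[0,0,0]],[[0,0,2.5],[0,0,0]],[[0,0,2.5],[0,0,0]]]'
python3 go.py .4299 .0335 .05 -.245 0
```

```text
t: 17.27
tool_pos: [0.4284, 0.0331, 0.1454]
tool_rot: [-0.382, -3.114, -0.002]
contact_force: [-0.4, -0.3, -1.6]
opening: 0.0645
grip_force: 90.2
t: 17.77
tool_pos: [0.4298, 0.0327, 0.1226]
tool_rot: [-0.384, -3.118, -0.003]
contact_force: [-1.4, -0.5, -1.5]
opening: 0.0646
grip_force: 90.2
t 17.77 pos [0.4298 0.0327 0.1226] shift [0.01 0.07 7.26] turn [ 0.002 -0.001 -0.   ] open 0.0646
```

```bash

python3 -m handwheel '[[[0,0.05,1],[0,0,0]],[[0,0.05,2],[0,0,0]],[[0,0.05,3],[0,0,0]],[[0,0.05,3],[0,0,0]]]'
python3 -m handwheel '[[[0,0,1],[0,0,0]],[[0,0,2],[0,0,0]],[[0,0,3],[0,0,0]],[[0,0,3.5],[0,0,0]],[[0,0,3.5],[0,0,0]]]'
```

```text
t: 18.27
tool_pos: [0.4292, 0.0333, 0.0915]
tool_rot: [-0.384, -3.116, -0.003]
contact_force: [0.4, 0.5, -2.2]
opening: 0.0646
grip_force: 90.3
t: 18.9
tool_pos: [0.4298, 0.0333, 0.0574]
tool_rot: [-0.384, -3.117, -0.003]
contact_force: [0.5, 0.3, -2.5]
opening: 0.0647
grip_force: 90.3
```

```bash

python3 -m handwheel '[[[0,0,0.4],[0,0,0]],[[0,0,0.6],[0,0,0]],[[0,0,0.6],[0,0,0]]]'
python3 -m handwheel '[[[0,0,0.2],[0,0,0]],[[0,0,0.2],[0,0,0]]]'
python3 -m handwheel '[[[0,0,0.2],[0,0,0]],[[0,0,0.2],[0,0,0]]]'
```

```text
t: 19.27
tool_pos: [0.4302, 0.0333, 0.0519]
tool_rot: [0.384, 3.118, 0.003]
contact_force: [0.0, -0.6, -1.8]
opening: 0.0645
grip_force: 90.3
t: 19.52
tool_pos: [0.4302, 0.0333, 0.0499]
tool_rot: [0.384, 3.118, 0.003]
contact_force: [-0.3, 0.4, -1.7]
opening: 0.0647
grip_force: 90.3
t: 19.77
tool_pos: [0.4305, 0.0333, 0.0489]
tool_rot: [0.384, 3.118, 0.003]
contact_force: [-3.7, -0.3, 5.1]
opening: 0.0644
grip_force: 90.9
```

```bash

python3 -m handwheel '[[[0,0,0],[0,0,0]],[[0,0,0],[0,0,0]],[[0,0,0],[0,0,0]],[[0,0,0],[0,0,0]]]' -1
python3 -m handwheel '[[[0,0,-3],[0,0,0]],[[0,0,-8],[0,0,0]],[[0,0,-14],[0,0,0]],[[0,0,-20],[0,0,0]],[[0,0,-26],[0,0,0]]]'
python3 - <<'E'
from fit import *
print(ctrl.get_obs()['q'])
c=ctrl.calibration('wrist');I=img('wrist','D.png')
for q,z in(('tray',.05),('lower_seat',.05)): print(q,[(ray('wrist',d['position'],z),d['score']) for d in ctrl.landmark_of('wrist',q)][:2])
H=cv2.cvtColor(I,cv2.COLOR_BGR2HSV)
u=pj(c,np.array([[.43,.033,.06]]))[0];print(u)
E
for y in 1.36 -1.78; do python3 go.py .419 -.392 .25 $y 0; done
```

```text
t: 20.27
tool_pos: [0.4303, 0.0333, 0.048]
tool_rot: [0.384, 3.117, 0.003]
contact_force: [-0.1, -0.0, 0.3]
opening: 0.0849
grip_force: 0.0
t: 20.9
tool_pos: [0.4298, 0.0329, 0.3099]
tool_rot: [0.384, 3.117, 0.003]
contact_force: [1.1, -0.2, 0.1]
opening: 0.0854
grip_force: 0.0
[-0.0977 -0.4684  1.9306  0.0016  1.6783 -1.4233]
tray [(array([0.44  , 0.0369, 0.05  ]), 0.61)]
lower_seat []
[249.4145 159.4079]
t 21.05 pos [0.4318 0.0327 0.3128] shift [ -9.   -41.53   6.24] turn [-0.005  0.009 -1.605] open 0.0854
t 21.05 pos [0.4318 0.0327 0.3128] shift [ -9.   -41.53   6.24] turn [0.009 0.005 1.535] open 0.0854
```

```bash

python3 -m handwheel '[[[-1,-5,0],[0,0,0.18]],[[-2,-10,0],[0,0,0.36]],[[-3,-15,0],[0,0,0.54]],[[-4,-20,0],[0,0,0.72]],[[-5,-25,0],[0,0,0.9]]]'
python3 go.py .435 -.392 .28 -1.78 0
```

```text
t: 21.68
tool_pos: [0.4171, -0.2231, 0.3056]
tool_rot: [-1.708, -2.633, -0.003]
contact_force: [0.5, -0.0, 0.8]
opening: 0.0853
grip_force: 0.0
t 21.68 pos [ 0.4171 -0.2231  0.3056] shift [-16.17  -5.25   2.5 ] turn [-0.001 -0.003  0.629] open 0.0853
```

```bash

python3 -m handwheel '[[[-4,-1,0.5],[0,0,0.18]],[[-8,-3,1],[0,0,0.36]],[[-12,-4,2],[0,0,0.54]],[[-16,-5.2,2.5],[0,0,0.629]],[[-16,-5.2,2.5],[0,0,0.629]]]'
python3 -m handwheel '[[[0,0,0],[0,0,0]],[[0,0,0],[0,0,0]]]'
python3 - <<'E'
from fit import *
c=ctrl.calibration('wrist');I=img('wrist','E.png')
L=ctrl.landmark_of('wrist','board');print(L[:2]);p=ray('wrist',L[0]['position'],0);print(p)
H=cv2.cvtColor(I,cv2.COLOR_BGR2HSV);m=((H[...,0]>=4)&(H[...,0]<=24)&(H[...,1]>100)).astype(np.uint8)
# fingers are black; take component at board
m=cv2.morphologyEx(m,cv2.MORPH_CLOSE,np.ones((5,5)));n,lab=cv2.connectedComponents(m);u=L[0]['position'];l=lab[int(u[1]),int(u[0])]
m=(lab==l).astype(np.uint8);print('bbox',cv2.boundingRect(m),m.sum())
f=fitmask(c,m.astype(float),[box(.2,.066,0,.012)],[p[0],p[1],-1.78]);print('board',f)
print(ctrl.look_for('wrist','mill'))
g=pj(c,np.array([[.4595,-.18,.06],[.4595,-.18,.163]]));print(g)
E
```

```text
t: 22.3
tool_pos: [0.4356, -0.3901, 0.2786]
tool_rot: [-2.433, -1.978, -0.002]
contact_force: [-0.2, 0.6, -0.3]
opening: 0.0855
grip_force: 0.0
t: 22.55
tool_pos: [0.4367, -0.3879, 0.2823]
tool_rot: [-2.433, -1.986, -0.003]
contact_force: [-0.1, -0.1, -0.6]
opening: 0.0856
grip_force: 0.0
[{'position': [245.2, 165.8], 'score': 0.61}]
[ 0.4282 -0.3993  0.    ]
bbox (216, 79, 61, 164) 8712
board (array([ 0.4275, -0.3965, -1.814 ]), np.float64(0.025414573542915788))
[{'position': [286.4, 315.8], 'score': 0.56}, {'position': [239.7, 4.3], 'score': 0.45}]
[[ 229.5067  -59.4583]
 [ 219.9092 -132.3186]]
```

```bash
python3 go.py .4275 -.3965 .08 -1.814 0
python3 -m handwheel '[[[-0.6,0.9,6],[0,0,0.035]],[[-0.9,1,12],[0,0,0.035]],[[-0.9,1,17],[0,0,0.035]],[[-0.9,1,20],[0,0,0.035]],[[-0.9,1,20],[0,0,0.035]]]'
python3 go.py .4275 -.3965 -.004 -1.814 0
```

```text
t 22.7 pos [ 0.4369 -0.3882  0.2828] shift [-1.03 -0.77 20.28] turn [ 0.001 -0.001  0.041] open 0.0855
t: 23.32
tool_pos: [0.4434, -0.3973, 0.0794]
tool_rot: [-2.464, -1.938, -0.002]
contact_force: [0.5, -0.1, 0.1]
opening: 0.0852
grip_force: 0.0
t 23.32 pos [ 0.4434 -0.3973  0.0794] shift [-0.34 -1.52  8.34] turn [-0.005 -0.005  0.006] open 0.0852
```

```bash

python3 -m handwheel '[[[-0.2,-1,1],[0,0,0]],[[-0.3,-1.5,3],[-0.005,-0.005,0.006]],[[-0.3,-1.5,5.5],[-0.005,-0.005,0.006]],[[-0.3,-1.5,7.5],[-0.005,-0.005,0.006]],[[-0.3,-1.5,7.5],[-0.005,-0.005,0.006]]]'
python3 go.py .4275 -.3965 -.004 -1.814 0
```

```text
t: 23.95
tool_pos: [0.4288, -0.3981, 0.0063]
tool_rot: [2.472, 1.932, 0.001]
contact_force: [-0.2, 1.2, 0.0]
opening: 0.0857
grip_force: 0.0
t 23.95 pos [ 0.4288 -0.3981  0.0063] shift [ 0.12 -0.17  1.03] turn [ 0.003  0.002 -0.001] open 0.0857
```

```bash

python3 -m handwheel '[[[0.1,-0.15,0.5],[0,0,0]],[[0.1,-0.15,1],[0,0,0]],[[0.1,-0.15,1],[0,0,0]]]'
python3 -m handwheel '[[[0,0,0],[0,0,0]],[[0,0,0],[0,0,0]],[[0,0,0],[0,0,0]],[[0,0,0],[0,0,0]],[[0,0,0],[0,0,0]]]' 1 80
python3 -m handwheel '[[[0,0,-1],[0,0,0]],[[0,0,-5],[0,0,0]],[[0,0,-11],[0,0,0]],[[0,0,-17],[0,0,0]],[[0,0,-22],[0,0,0]]]'
python3 -m handwheel '[[[0,0,-1],[0,0,0]],[[0,0,-4],[0,0,0]],[[0,0,-4],[0,0,0]]]'
python3 go.py .4298 .0333 .27 -.245 0
```

```text
t: 24.32
tool_pos: [0.4284, -0.3974, -0.0027]
tool_rot: [2.471, 1.931, 0.001]
contact_force: [0.7, 0.4, -0.7]
opening: 0.0857
grip_force: 0.0
t: 24.95
tool_pos: [0.4291, -0.3983, -0.0015]
tool_rot: [2.469, 1.929, 0.001]
contact_force: [0.2, -0.2, 5.9]
opening: 0.0633
grip_force: 88.2
t: 25.58
tool_pos: [0.4273, -0.3962, 0.2197]
tool_rot: [2.47, 1.93, 0.001]
contact_force: [-0.5, 0.6, -1.2]
opening: 0.0638
grip_force: 88.3
t: 25.95
tool_pos: [0.4276, -0.3967, 0.2581]
tool_rot: [2.469, 1.929, 0.001]
contact_force: [0.1, -0.3, -1.2]
opening: 0.0634
grip_force: 88.3
t 25.95 pos [ 0.4276 -0.3967  0.2581] shift [ 41.77 -10.17  -1.45] turn [ 0.002  0.009 -1.57 ] open 0.0634
```

```bash

python3 -m handwheel '[[[4,-1,-1],[0,0,-0.18]],[[9,-2.2,-1],[0,0,-0.36]],[[14,-3.4,-1],[0,0,-0.54]],[[19,-4.6,-1],[0,0,-0.72]],[[24,-5.8,-1],[0,0,-0.9]]]'
python3 go.py .4298 .0333 .26 -.245 0
```

```text
t: 26.58
tool_pos: [0.4278, -0.1473, 0.263]
tool_rot: [1.379, 2.821, -0.003]
contact_force: [0.8, -1.0, -0.4]
opening: 0.0632
grip_force: 88.3
t 26.57 pos [ 0.4278 -0.1473  0.263 ] shift [14.13 11.25  0.26] turn [-0.002  0.002 -0.665] open 0.0632
```

```bash

python3 -m handwheel '[[[4,3,0],[0,0,-0.18]],[[8,6,0],[0,0,-0.36]],[[11.5,9,0],[0,0,-0.54]],[[14.1,11.2,0],[0,0,-0.665]],[[14.1,11.2,0],[0,0,-0.665]]]'
python3 -m handwheel '[[[0,0,0],[0,0,0]],[[0,0,0],[0,0,0]]]'
python3 go.py .4298 .0333 .21 -.245 0
```

```text
t: 27.2
tool_pos: [0.4306, 0.0326, 0.2625]
tool_rot: [0.386, 3.117, -0.006]
contact_force: [-0.7, -0.2, -1.3]
opening: 0.0629
grip_force: 88.3
t: 27.45
tool_pos: [0.4315, 0.0299, 0.2645]
tool_rot: [0.394, 3.113, -0.007]
contact_force: [0.2, 0.4, -1.9]
opening: 0.0635
grip_force: 88.3
t 27.45 pos [0.4315 0.0299 0.2645] shift [0.27 0.3  5.44] turn [-0.004  0.004 -0.007] open 0.0635
```

```bash

python3 -m handwheel '[[[0.27,0.3,3],[-0.004,0.004,-0.007]],[[0.27,0.3,6],[-0.004,0.004,-0.007]],[[0.27,0.3,8.5],[-0.004,0.004,-0.007]],[[0.27,0.3,8.5],[-0.004,0.004,-0.007]],[[0.27,0.3,8.5],[-0.004,0.004,-0.007]]]'
python3 -m handwheel '[[[0,0,0],[0,0,0]],[[0,0,0],[0,0,0]]]'
python3 go.py .4298 .0333 .17 -.245 0
python3 - <<'E'
from fit import *
c=ctrl.calibration('wrist');I=img('wrist','F.png')
o=ctrl.get_obs();z=o['tool_pos'][2]+.0015
R=Ro.from_euler('z',-.245).as_matrix();t=np.array([.4294,.0335,0])
print('tips',pj(c,np.array([(-.085,y,zz) for y in(-.018,.018) for zz in(.155,.125)])@R.T+t))
R=Ro.from_euler('z',np.arctan2(*( -Ro.from_rotvec(o['tool_rot']).as_matrix()[:2,0][::-1]))).as_matrix()
print('holes',pj(c,np.array([(-.085,y,z+.012) for y in(-.018,.018)])@R.T+np.r_[o['tool_pos'][:2],0]),'end corners',pj(c,np.array([(-.1,y,z+.012) for y in(-.033,.033)])@R.T+np.r_[o['tool_pos'][:2],0]))
cv2.imwrite('pics/F2.png',cv2.resize(I[0:150,156:356],(800,600),interpolation=cv2.INTER_CUBIC))
E
```

```text
t: 28.08
tool_pos: [0.4309, 0.0334, 0.1815]
tool_rot: [0.382, 3.115, 0.001]
contact_force: [-0.0, -0.1, -1.0]
opening: 0.0635
grip_force: 88.3
t: 28.32
tool_pos: [0.4309, 0.0338, 0.1816]
tool_rot: [0.381, 3.115, 0.001]
contact_force: [0.2, 0.2, -0.7]
opening: 0.0634
grip_force: 88.3
t 28.32 pos [0.4309 0.0338 0.1816] shift [ 0.1  -0.08  1.15] turn [0.001 0.003 0.002] open 0.0634
tips [[208.4549  57.2823]
 [214.8949  63.3291]
 [286.7983  57.5937]
 [281.123   63.5901]]
holes [[196.7135  48.6172]
 [299.8617  48.816 ]] end corners [[150.3405   0.5365]
 [346.1653   0.9554]]
```

View pics/F2.png

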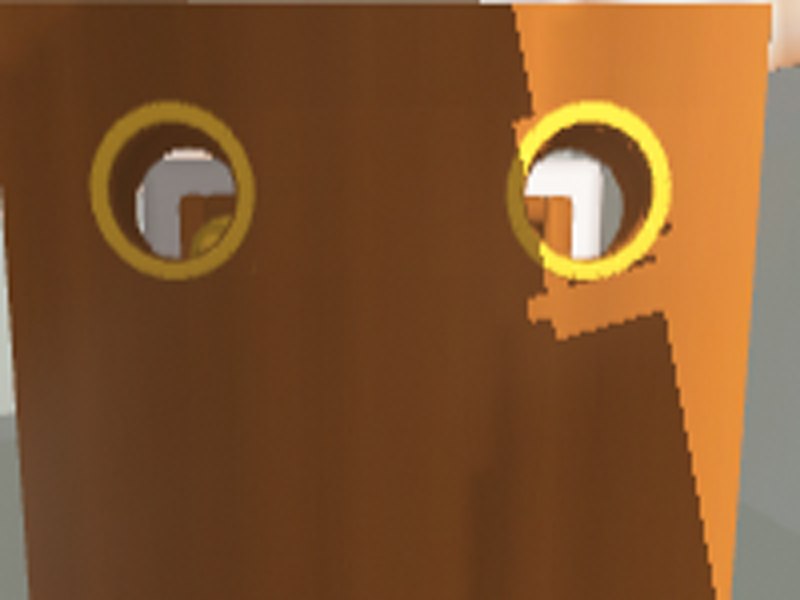

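The board holes are at crop (173,190) and (588,190), and the left pin tip shows at about (212,243). That puts the alignment within about 1 mm. I'll lower slowly.

```bash

python3 -m handwheel '[[[0,-0.06,1],[0,0.003,0.002]],[[0,-0.06,2],[0,0.003,0.002]],[[0,-0.06,2.3],[0,0.003,0.002]],[[0,-0.06,2.3],[0,0.003,0.002]]]'
python3 -m handwheel '[[[0,0,0.3],[0,0,0]],[[0,0,0.5],[0,0,0]],[[0,0,0.5],[0,0,0]]]'
python3 go.py .4307 .0332 .1235 -.245 0
```

```text
t: 28.88
tool_pos: [0.4298, 0.0334, 0.1567]
tool_rot: [-0.384, -3.115, -0.001]
contact_force: [0.2, 0.3, -1.1]
opening: 0.0629
grip_force: 88.3
t: 29.25
tool_pos: [0.4301, 0.0334, 0.1523]
tool_rot: [-0.384, -3.116, -0.001]
contact_force: [-0.2, -0.1, -1.8]
opening: 0.0633
grip_force: 88.3
t 29.25 pos [0.4301 0.0334 0.1523] shift [-0.07 -0.    2.88] turn [ 0.001 -0.002  0.   ] open 0.0633
```

```bash

python3 -m handwheel '[[[-0.05,0,0.3],[0,0,0]],[[-0.05,0,0.5],[0,0,0]],[[-0.05,0,0.5],[0,0,0]]]'
python3 -m handwheel '[[[0,0,0.3],[0,0,0]],[[0,0,0.6],[0,0,0]],[[0,0,0.6],[0,0,0]]]'
python3 go.py .4307 .0332 .1235 -.245 0
```

```text
t: 29.62
tool_pos: [0.4305, 0.0333, 0.1471]
tool_rot: [-0.384, -3.116, -0.002]
contact_force: [-0.3, -0.1, -1.5]
opening: 0.0636
grip_force: 88.3
t: 30.0
tool_pos: [0.4303, 0.0333, 0.141]
tool_rot: [-0.384, -3.116, -0.001]
contact_force: [0.4, -0.2, -1.0]
opening: 0.0631
grip_force: 88.3
t 30.0 pos [0.4303 0.0333 0.141 ] shift [-0.04 -0.    1.75] turn [ 0.001 -0.002  0.   ] open 0.0631
```

Pins are in, with no contact force. Continuing down.

```bash

python3 -m handwheel '[[[0,0,0.5],[0,0,0]],[[0,0,1],[0,0,0]],[[0,0,1.2],[0,0,0]],[[0,0,1.2],[0,0,0]]]'
python3 -m handwheel '[[[0,0,0.3],[0,0,0]],[[0,0,0.3],[0,0,0]]]'
python3 -m handwheel '[[[0,0,0.2],[0,0,0]],[[0,0,0.2],[0,0,0]]]'
python3 -m handwheel '[[[0,0,0.1],[0,0,0]],[[0,0,0.1],[0,0,0]]]'
```

```text
t: 30.5
tool_pos: [0.4304, 0.0333, 0.1291]
tool_rot: [-0.384, -3.116, -0.001]
contact_force: [0.2, -0.5, -1.0]
opening: 0.0634
grip_force: 88.3
t: 30.75
tool_pos: [0.4305, 0.0333, 0.1262]
tool_rot: [-0.384, -3.116, -0.001]
contact_force: [0.6, 0.2, -1.2]
opening: 0.0633
grip_force: 88.3
t: 31.0
tool_pos: [0.4305, 0.0333, 0.1242]
tool_rot: [-0.384, -3.116, -0.001]
contact_force: [-0.3, 1.0, -1.8]
opening: 0.0635
grip_force: 88.3
t: 31.25
tool_pos: [0.4307, 0.0333, 0.1236]
tool_rot: [-0.384, -3.117, -0.001]
contact_force: [-0.3, -0.1, 0.1]
opening: 0.0636
grip_force: 88.4
```

```bash

python3 -m handwheel '[[[0,0,0],[0,0,0]],[[0,0,0],[0,0,0]],[[0,0,0],[0,0,0]],[[0,0,0],[0,0,0]]]' -1
python3 -m handwheel '[[[0,0,-3],[0,0,0]],[[0,0,-8],[0,0,0]],[[0,0,-14],[0,0,0]],[[0,0,-20],[0,0,0]],[[0,0,-20],[0,0,0]]]'
python3 - <<'E'
from fit import *
c=ctrl.calibration('wrist');I=img('wrist','G.png')
print([(d['position'],ray('wrist',d['position'],.125),d['score']) for d in ctrl.landmark_of('wrist','board')][:2])
H=cv2.cvtColor(I,cv2.COLOR_BGR2HSV);m=((H[...,0]>=4)&(H[...,0]<=17)&(H[...,1]>100)).astype(np.uint8)
u=pj(c,np.array([[.43,.033,.137]]))[0];w=np.zeros_like(m);w[:, int(u[0])-90:int(u[0])+90]=1;m*=w
m=cv2.morphologyEx(m,cv2.MORPH_CLOSE,np.ones((9,9)));n,lab=cv2.connectedComponents(m);l=lab[int(u[1]),int(u[0])];m=(lab==l).astype(np.uint8);print(cv2.boundingRect(m))
m[330:]=0
print(fitmask(c,m.astype(float),[box(.2,.066,.125,.137)],[.43,.033,-.245]))
E
python3 go.py .42 -.17 .33 -.9 0
```

```text
t: 31.75
tool_pos: [0.4307, 0.0333, 0.1235]
tool_rot: [-0.384, -3.117, -0.002]
contact_force: [0.3, 0.8, 0.5]
opening: 0.0854
grip_force: 0.0
t: 32.38
tool_pos: [0.4331, 0.0329, 0.3302]
tool_rot: [0.383, 3.108, 0.002]
contact_force: [-0.1, -0.7, -0.7]
opening: 0.0854
grip_force: 0.0
[([249.7, 162.8], array([0.4258, 0.0347, 0.125 ]), 0.85)]
(214, 48, 72, 209)
(array([ 0.4301,  0.0342, -0.2428]), np.float64(0.018428708002278037))
t 32.48 pos [0.4311 0.033  0.324 ] shift [ -3.85 -19.96  -0.62] turn [ 0.001 -0.     0.655] open 0.0855
```

The board is seated: its silhouette at the upper shoulder height matches to 2%, centred at (0.430, 0.034). Next is the mill.

```bash

python3 -m handwheel '[[[-0.8,-5,-0.5],[0,0,0.18]],[[-1.6,-10,-0.5],[0,0,0.36]],[[-3,-15,-0.5],[0,0,0.54]],[[-3.8,-20,-0.5],[0,0,0.655]],[[-3.8,-20,-0.5],[0,0,0.655]]]'
python3 -m handwheel '[[[0,0,0],[0,0,0]],[[0,0,0],[0,0,0]]]'
python3 - <<'E'
from fit import *
c=ctrl.calibration('wrist');I=img('wrist','M.png')
L=ctrl.landmark_of('wrist','mill');print([(d['position'],ray('wrist',d['position'],0)[:2],d['score']) for d in L])
H=cv2.cvtColor(I,cv2.COLOR_BGR2HSV);m=((H[...,0]<=24)&(H[...,1]>100)&(H[...,2]>20)).astype(np.uint8)
m=cv2.morphologyEx(m,cv2.MORPH_CLOSE,np.ones((5,5)));n,lab,st,ce=cv2.connectedComponentsWithStats(m)
for s,e in zip(st,ce):
    if s[4]>400: print(s,e)
mill=[cyl(0,0,r,a,b,e) for r,a,b,e in((.028,0,.01,None),(.028,.01,.05,.024),(.024,.05,.113,None),(.026,.113,.145,None),(.026,.145,.163,.012))]
X0=[.4595,-.18]
u=pj(c,np.array([[*X0,0],[*X0,.163]]));print(u)
k=lab[int((u[0]*.5+u[1]*.5)[1]),int((u[0]*.5+u[1]*.5)[0])]
mm=(lab==k).astype(float);print(k,mm.sum())
print(fitmask(c,mm,mill,[*X0,0.]))
E
```

```text
t: 33.1
tool_pos: [0.4179, -0.1723, 0.3251]
tool_rot: [-1.371, -2.819, -0.001]
contact_force: [-0.8, 0.5, -1.1]
opening: 0.0853
grip_force: 0.0
t: 33.35
tool_pos: [0.4192, -0.169, 0.3275]
tool_rot: [-1.362, -2.828, -0.001]
contact_force: [0.4, 0.9, 0.5]
opening: 0.0853
grip_force: 0.0
[([265.1, 184.2], array([ 0.4659, -0.1932]), 0.85), ([274.7, 105.0], array([ 0.4073, -0.1015]), 0.82)]
[     0      0    512    384 177531] [246.484  203.4015]
[ 93   0  86  38 563] [142.2433  16.5542]
[  321     0   172   117 12885] [411.7699  50.0435]
[   5   65  136  140 1254] [ 64.5167 136.7496]
[262  94  37  33 873] [280.236  109.6861]
[ 246  165   49   71 2565] [268.74   199.9832]
[[267.6485 174.6913]
 [275.9049 211.5813]]
30 2565.0
(array([ 0.4609, -0.1866,  0.0368]), np.float64(0.2176325344952796))
```

```bash
python3 - <<'E'
from fit import *
c=ctrl.calibration('wrist');I=cv2.imread('pics/M.png');S=I[155:250,235:310]
w=(S.min(2)>150);r,q=np.where(w);print('white',w.sum(),q.mean()+235 if w.any() else 0,r.mean()+155 if w.any() else 0, S.min(2).max())
if w.any(): print(ray('wrist',(q.mean()+235,r.mean()+155),.16))
mill=[cyl(0,0,r,a,b,e) for r,a,b,e in((.028,0,.01,None),(.028,.01,.05,.024),(.024,.05,.113,None),(.026,.113,.145,None),(.026,.145,.163,.012))]
for x in((.4609,-.1866),(.4659,-.1932)):
    p=pj(c,np.vstack(mill)+[*x,0]);print(x,p.min(0),p.max(0))
H=cv2.cvtColor(I,cv2.COLOR_BGR2HSV)
for rr in range(160,246,5): print(rr,' '.join('%3d'%v for v in I[rr,240:302:3,2]))
E
```

```text
white 298 292.6275167785235 232.18120805369128 189
[ 0.4869 -0.187   0.16  ]
(0.4609, -0.1866) [245.4331 158.8445] [297.3076 235.1731]
(0.4659, -0.1932) [245.2902 164.7427] [296.7868 242.6869]
160  86  85  86  86  86  85  86  85  85  86  85  85  85  86  83  83  83  83  82  84  83
165  85  86  85  85  86  86  86  75  57  51  68  77  85  82  83  83  83  83  83  83  84
170  86  85  85  86  79  47  48  47  49  51  48  47  46  45  83  84  84  82  83  82  83
175  85  85  86  59  46  46  43  46  49  45  43  46  47  47  44  82  83  83  84  83  82
180  86  86  85  47  47  45  46  43  48  47  43  43  46  46  45  45  83  84  83  84  85
185  86  85  79  44  46  44  43  45  49  48  47  47  47  44  44  46  83  83  83  84  84
190  86  86  85  44  43  46  40  42  45  46  49  50  46  52  47  45  84  83  83  83  84
195  86  85  86  73  40  45  44  42  43  46  50  49  49  51  47  42  48  80  83  83  83
200  86  83  84  40  41  49  48  47  47  48  46  49  65  98  93  72  67  62  83  84  83
205  83  82  59  43  43  50  49  50  74 108 112 114 116 111 107  91  93  67  50  83  83
210  84  83  42  45  51  52 110 106 114 116 115 121 123 108  96  91  97  81  53  83  83
215  83  83  70  45  47  52  52 113 117  99 132 142  98 111  97  99  95  81  61  83  82
220  83  82  83  43  46  47  50 104 107 187 197 195 183  54 100  83  73  48  83  83  83
225  83  83  83  83  47  53  44  44  50  81 160 159 148  90  51  52  48  77  84  84  83
230  83  83  83  84  83  70  49  49  50  66  42  46  47  51  53  51  83  83  83  83  84
235  84  83  83  83  83  83  83  83  67  56  51  55  62  75  84  84  83  83  83  97 168
240  83  83  83  83  83  83  83  83  83  84  84  84  83  84  83  82  83 116 167 167 164
245  83  82  84  83  83  83  84  83  82  83  83  83  83  84  83  85 162 165 166 167 163
```

```bash
python3 - <<'E'
from fit import *
c=ctrl.calibration('wrist')
print('knob',ray('wrist',(272,220.5),.158),'foot edge',ray('wrist',(266,164.5),0),'head mid',ray('wrist',(271,211),.14))
R=Ro.from_euler('z',-.9).apply([1,0,0]);print('tool fwd dir',R)
o=ctrl.get_obs();print(o['tool_pos'])
E
python3 go.py .463 -.19 .20 -.9 0
```

```text
knob [ 0.4642 -0.1907  0.158 ] foot edge [ 0.449  -0.1706  0.    ] head mid [ 0.4619 -0.1878  0.14  ]
tool fwd dir [ 0.6216 -0.7833  0.    ]
[ 0.4194 -0.1691  0.328 ]
t 33.45 pos [ 0.4194 -0.1691  0.328 ] shift [-4.38  2.11 12.79] turn [-0.    -0.002  0.002] open 0.0853
```

```bash
python3 go.py .465 -.1915 .2 -.9 0
python3 -m handwheel '[[[-2.5,1.1,2],[0,0,0]],[[-4.6,2.2,5],[0,0,0]],[[-4.6,2.2,9],[0,0,0]],[[-4.6,2.2,9],[0,0,0]]]'
python3 go.py .465 -.1915 .098 -.9 0
```

```text
t 33.45 pos [ 0.4194 -0.1691  0.328 ] shift [-4.62  2.17 12.79] turn [-0.    -0.002  0.002] open 0.0853
t: 33.95
tool_pos: [0.4634, -0.1906, 0.2343]
tool_rot: [-1.36, -2.821, -0.002]
contact_force: [-0.8, 0.2, 1.0]
opening: 0.0855
grip_force: 0.0
t 33.95 pos [ 0.4634 -0.1906  0.2343] shift [-0.29  0.11 13.62] turn [-0.003 -0.009  0.001] open 0.0855
```

```bash

python3 -m handwheel '[[[-0.2,0,3],[0,-0.006,0]],[[-0.2,0,6],[0,-0.006,0]],[[-0.2,0,9],[0,-0.006,0]],[[-0.2,0,9],[0,-0.006,0]]]'
python3 -m handwheel '[[[0,0,2],[0,0,0]],[[0,0,4],[0,0,0]],[[0,0,4.4],[0,0,0]],[[0,0,4.4],[0,0,0]]]'
python3 go.py .465 -.1915 .098 -.9 0
```

```text
t: 34.45
tool_pos: [0.4654, -0.1931, 0.1476]
tool_rot: [1.365, 2.828, -0.003]
contact_force: [-0.2, -0.2, 0.2]
opening: 0.0854
grip_force: 0.0
t: 34.95
tool_pos: [0.4672, -0.1945, 0.106]
tool_rot: [1.363, 2.824, -0.004]
contact_force: [0.1, 0.4, -0.1]
opening: 0.0853
grip_force: 0.0
t 34.95 pos [ 0.4672 -0.1945  0.106 ] shift [0.38 0.02 0.8 ] turn [0.    0.007 0.   ] open 0.0853
```

```bash

python3 -m handwheel '[[[0.35,0,0.4],[0,0.007,0]],[[0.35,0,0.7],[0,0.007,0]],[[0.35,0,0.7],[0,0.007,0]]]'
python3 -m handwheel '[[[0,0,0],[0,0,0]],[[0,0,0],[0,0,0]],[[0,0,0],[0,0,0]],[[0,0,0],[0,0,0]],[[0,0,0],[0,0,0]]]' 1 50
python3 -m handwheel '[[[0,0,0],[0,0,0]],[[0,0,0],[0,0,0]]]'
python3 go.py .4301 .034 .26 -.9 0
```

```text
t: 35.33
tool_pos: [0.4639, -0.1913, 0.0969]
tool_rot: [-1.365, -2.826, -0.001]
contact_force: [0.0, 0.1, 0.3]
opening: 0.0855
grip_force: 0.0
t: 35.95
tool_pos: [0.4644, -0.1917, 0.0978]
tool_rot: [-1.366, -2.827, -0.001]
contact_force: [-1.4, 0.2, 5.8]
opening: 0.0493
grip_force: 51.8
t: 36.2
tool_pos: [0.4644, -0.1917, 0.0978]
tool_rot: [-1.366, -2.827, -0.001]
contact_force: [-0.9, 0.5, 4.6]
opening: 0.0489
grip_force: 51.8
t 36.2 pos [ 0.4644 -0.1917  0.0978] shift [ 19.84  11.34 -16.19] turn [-0.    -0.002  0.   ] open 0.0489
```

```bash

python3 -m handwheel '[[[0,0,-1],[0,0,0]],[[0,0,-5],[0,0,0]],[[0,0,-11],[0,0,0]],[[0,0,-17],[0,0,0]],[[0,0,-19],[0,0,0]]]'
python3 -m handwheel '[[[4,2.3,-0.5],[0,0,0]],[[8,4.6,-0.5],[0,0,0]],[[12,6.9,-0.5],[0,0,0]],[[16,9.1,-0.5],[0,0,0]],[[19.8,11.3,-0.5],[0,0,0]]]'
python3 -m handwheel '[[[0,0,0],[0,0,0]],[[0,0,0],[0,0,0]]]'
python3 go.py .4301 .034 .24 -.9 0
```

```text
t: 36.83
tool_pos: [0.4656, -0.1924, 0.2916]
tool_rot: [1.364, 2.825, 0.001]
contact_force: [0.8, -0.6, -2.6]
opening: 0.049
grip_force: 52.6
t: 37.45
tool_pos: [0.4285, 0.0351, 0.2901]
tool_rot: [-1.364, -2.823, 0.0]
contact_force: [0.4, 0.3, -2.7]
opening: 0.0488
grip_force: 52.6
t: 37.7
tool_pos: [0.4293, 0.0334, 0.291]
tool_rot: [-1.364, -2.825, 0.001]
contact_force: [0.4, -0.7, -2.1]
opening: 0.049
grip_force: 52.8
t 37.7 pos [0.4293 0.0334 0.291 ] shift [-0.02  0.11  5.1 ] turn [-0.003 -0.004  0.   ] open 0.049
```

```bash

python3 -m handwheel '[[[0,0.1,1.5],[0,0,0]],[[0,0.1,3.5],[0,0,0]],[[0,0.1,4.8],[0,0,0]],[[0,0.1,5],[0,0,0]],[[0,0.1,5],[0,0,0]]]'
python3 -m handwheel '[[[0,0,0.2],[0,0,0]],[[0,0,0.3],[0,0,0]]]'
python3 -m handwheel '[[[0,0,0.2],[0,0,0]],[[0,0,0.2],[0,0,0]]]'
python3 go.py .4301 .034 .2348 -.9 0
```

```text
t: 38.33
tool_pos: [0.4306, 0.0342, 0.2426]
tool_rot: [-1.366, -2.826, -0.001]
contact_force: [-0.4, 0.3, -2.6]
opening: 0.049
grip_force: 52.8
t: 38.58
tool_pos: [0.4308, 0.0343, 0.2401]
tool_rot: [-1.366, -2.827, -0.002]
contact_force: [-0.0, -0.0, -2.0]
opening: 0.0489
grip_force: 52.8
t: 38.83
tool_pos: [0.4304, 0.0344, 0.2374]
tool_rot: [-1.365, -2.826, -0.001]
contact_force: [0.2, -0.7, -3.0]
opening: 0.0486
grip_force: 52.8
t 38.83 pos [0.4304 0.0344 0.2374] shift [-0.01 -0.05  0.26] turn [-0.001 -0.003  0.   ] open 0.0486
```

```bash

python3 -m handwheel '[[[0,0,0.15],[0,0,0]],[[0,0,0.15],[0,0,0]]]'
python3 -m handwheel '[[[0,0,0.1],[0,0,0]],[[0,0,0.1],[0,0,0]]]'
python3 -m handwheel '[[[0,0,0.1],[0,0,0]],[[0,0,0.1],[0,0,0]]]'
```

```text
t: 39.08
tool_pos: [0.4304, 0.0343, 0.2359]
tool_rot: [-1.365, -2.826, -0.001]
contact_force: [-0.4, 0.5, -1.8]
opening: 0.0493
grip_force: 52.8
t: 39.33
tool_pos: [0.4305, 0.0343, 0.235]
tool_rot: [-1.365, -2.826, -0.001]
contact_force: [-0.4, 0.7, -2.1]
opening: 0.0492
grip_force: 52.8
t: 39.58
tool_pos: [0.4308, 0.0342, 0.2348]
tool_rot: [-1.366, -2.827, -0.001]
contact_force: [-1.6, -0.2, 2.3]
opening: 0.0488
grip_force: 53.1
```

```bash

python3 -m handwheel '[[[0,0,0],[0,0,0]],[[0,0,0],[0,0,0]],[[0,0,0],[0,0,0]],[[0,0,0],[0,0,0]],[[0,0,0],[0,0,0]]]' -1 20
python3 -m handwheel '[[[0,0,-2],[0,0,0]],[[0,0,-6],[0,0,0]],[[0,0,-11],[0,0,0]],[[0,0,-15],[0,0,0]],[[0,0,-15],[0,0,0]]]'
python3 -m handwheel '[[[0,0,0],[0,0,0]],[[0,0,0],[0,0,0]]]'
python3 - <<'E'
from fit import *
img('wrist','Z.png');a=img('side')
print([(ray('wrist',d['position'],.137),d['score']) for d in ctrl.landmark_of('wrist','mill')])
I=cv2.imread('pics/Z.png');u=pj(ctrl.calibration('wrist'),np.array([[.4305,.034,.295],[.4305,.034,.137]]));print('pred knob/foot',u)
for q in('mill','board','tray'): print(q,[(d['position'],round(d['score'],2)) for d in ctrl.landmark_of('side',q)][:4])
print('pred side foot,board,tray',[proj('side',(.4305,.034,z)) for z in(.137,.125,.05)])
E
```

```text
t: 40.2
tool_pos: [0.4305, 0.0343, 0.2341]
tool_rot: [-1.365, -2.826, -0.001]
contact_force: [-0.1, -0.5, -0.6]
opening: 0.0854
grip_force: 0.0
t: 40.83
tool_pos: [0.4321, 0.0339, 0.3902]
tool_rot: [1.364, 2.823, 0.006]
contact_force: [-0.6, 0.6, 0.2]
opening: 0.0857
grip_force: 0.0
t: 41.08
tool_pos: [0.4304, 0.0341, 0.3826]
tool_rot: [-1.364, -2.824, 0.0]
contact_force: [0.2, 1.0, -0.8]
opening: 0.0854
grip_force: 0.0
[(array([ 0.4064, -0.0489,  0.137 ]), 0.81), (array([0.4343, 0.0302, 0.137 ]), 0.75)]
pred knob/foot [[249.69   200.7797]
 [250.2494 161.4152]]
mill [([299.1, 317.4], 0.66), ([266.4, 169.1], 0.64), ([263.9, 216.7], 0.55), ([266.3, 189.1], 0.29)]
board [([264.5, 170.9], 0.81)]
tray [([258.3, 185.3], 0.63), ([217.7, 248.7], 0.53), ([266.9, 164.9], 0.26)]
pred side foot,board,tray [array([266.2204, 166.2764]), array([266.1095, 169.278 ]), array([265.4352, 187.5287])]
```

Mill, board and tray all appear where they should (mill foot (266,169) against a predicted (266,166)). Handing in.

```bash
python3 -c "
from station import ctrl
print(ctrl.finish_job())"
```

```text
the job is handed in; nothing more can be done
None
```

The job is handed in: the tray is on the lower shoulders, the board on the upper ones and the mill upright in its middle, by force and camera checks, at about 41 s of the 72 s; no verdict came back.

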